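# Lock the demonstration flywheel with its drop pin

### The arm

A 6-joint arm with a two-finger parallel gripper is mounted at the origin on the work surface. World frame = base frame: x ahead of the robot, y to its left, z up, the work surface at z = 0. Lengths are in m, angles in rad, forces in N, time in s.
With the tool pointing down it reaches from about 0.35 to 0.975 m from the base axis. Payload 4.9 kg.
Tool frame: the origin (TCP) lies at the very end of the fingers, on their centre line; the grasp point (between the pads) lies behind it (manip.grip_depth is the z of the grasp point in the tool frame, in m); z points along the fingers, y is the direction in which the jaws open and shut (so a half turn about z gives the same grasp; the last joint's range is limited). The gripper opens to 85 mm and grips with 20 to 120 N. Pads are 22 mm wide; open, the fingers measure 114 mm over their backs; the gripper's body (76 mm by 85 mm) begins 54 mm behind the grasp point. The pads swing forward as they close: fully open they stand 13 mm farther back than shut.
Start: joints at [-1.289, 0.053, 1.613, -0, 1.476, -0.119], TCP at [0.244, -0.575, 0.231] pointing down, gripper open.
Joint ranges: [-3.01, 3.01], [-1.01, 2.22], [0.06, 2.58], [-1.02, 4.17], [0.09, 2.62], [-3.14, 3.14]. Speed limits (rad/s): [2.57, 2.57, 3.14, 3.14, 3.14, 3.14].

### API

Orientations are given as a unit quaternion [w, x, y, z].
In Python, from plant import state, optics, manip, silhouettes, place_of gives the robot as it stands. The module is installed in compiled form; this text tells all that it offers.
- The arm moves only by the tool jog_arm, never from a script. Its argument "increments" is a list of rows, each an object with "slide": the shift along the tool's x, y, z in mm, a list of three; "rotation": the turn, a rotation vector about the tool's x, y, z in degrees, a list of three. A call has 1 to 20 rows; each row shifts and turns the commanded pose from where the row before left it, along the tool's axes as they then stand; what a row does not reach is not made up. A row lasts 1/12 s, in which the tool goes at most 41.7 mm and 7.16 degrees, less where a joint would pass 70% of its speed; a pose out of reach is approached as far as the arm can. A call with a gripper value outside its range is refused whole. "fingers" is the opening, from 0 (shut) to 1 (fully open), set as the call begins (left out, the last holds). The fingers move at their own pace and stop on an object; the grip force is fixed at half the most. Time passes only in rows, so rows that do not move let the fingers close. It gives the time, the measured TCP pose, the force and the opening at its end, in the units of the state.
- state(): the state, without advancing time (a new reading comes with each control period).
- optics.grab_frame(name): name is "side" or "top"; returns a dict with "frame" (480x640x3 uint8, blue, green, red), "camera_matrix" (3x3 intrinsics, pixels), "R" (3x3) and "t" (3): a world point X has camera coordinates R X + t. Camera axes: x right, y down, z forward; pixel columns grow to the right and rows downward; lengths in m; the calibration is good to about 2 mm. A picture is of the moment at which its call begins. There is no depth.
- manip.job_done(): hands the job in, once; it reports no verdict.
Trained networks look in the newest picture that a camera, given by its name, has taken for a name from the list of things; names that differ only in an ending like _2 or _b are one class to them, and where a whole thing is asked for, a point or a joint stands for the part that bears it (a point fixed in the world has none). Each returns a list of dicts, best first, with "score" (0 to 1); they miss things now and then, are a little off and sometimes report something else, mostly with a low value. They report only what shows in the picture. A call takes as long as a camera call. They do not tell look-alikes from the thing itself.
- silhouettes(thing, camera): "mask" (480x640 bool, what is visible of it) and "bbox" ([left, top, right, bottom] in pixels, round what is visible of it).
- place_of(thing, camera): "uv" ([column, row] in pixels: a listed point, or the origin of a listed thing).
The state is a dict: "time": time; "joint_pos": joint angles; "joint_vel": joint speeds; "joint_efforts": joint torques, N m; "tool_pos": TCP position; "tool_rot": TCP orientation; "contact_force": force on the tool from outside, world axes, zero at the start; "ft_torque": the same for the moment, N m; "gripper_width": opening from 0.0 (shut) to 1.0 (fully open).
Only numpy, scipy, OpenCV 4.12 (cv2) and the standard library are available. Lean on these libraries where they do the work, as an engineer would, in place of code of your own. Each camera call takes 0.05 s, during which the arm holds its last target.

### The job

Lock the physics flywheel before it is put away: first take the locking pin from the accessory block and stand it in the guide hole of the bridge, so that it rests on the rim; then walk the wheel round by its rim with the fingertips until the notch, now down below, comes up to the top and the pin drops fully home in it. Turn slowly and gently and feel for the pin catching: never force the wheel against the pin or let the wheel spin away, and leave the pin upright and the other things on the bench undisturbed.

Things in the scene. Friction and masses are not known exactly. Their poses are not given: they have to be found in the camera images.
- stand: Flywheel stand, fixed: base plate 150 (x) x 200 (y) x 12 mm, two uprights 10 mm thick, 36 mm wide (y) at x = -39 and 39 mm, joined by a steel bridge 88 (x) x 36 (y) x 20 mm, top at z = 244 mm. Origin: centre of the base's underside. The axle runs along the stand's x at z = 120 mm; the wheel turns in its y-z plane between the uprights. Yaw varies within 0.3 rad.
- guide (a point): Mouth of the guide hole: on the stand's axis at the top face of the bridge (z = 244 mm in the stand), straight above the axle. Round vertical through hole, 11.2 mm wide, 20 mm long, with a 3.5 mm countersink. The wheel's rim passes 4 mm below the bridge.
- wheel: Aluminium flywheel, 5 spokes, 0.9 kg, balanced, on bearings (friction 0.008 N m): turns freely either way without end, stays where left. Diameter 200 mm; rim 26 mm wide along the axle, radius 74 to 100 mm, flat faces, free for a pinch from above or tilted outward, beside the uprights. Origin: its centre on the axle; x along the axle, z points to the notch.
- notch (a point): The mark to bring to the top: the middle of the mouth of the only notch in the rim, 100 mm from the axle. The notch is milled across the full width of the rim, 12 mm wide, 14 mm deep. At the start it is somewhere in the lower half of the wheel.
- pin: Locking pin, loose, 50 to 80 g: steel shank 10 mm thick, 36 mm long, below a black round knob 22 mm in diameter, 28 mm tall. Origin: on its axis at the knob's underside; z up. It starts upright in the accessory block, knob underside on the block's top, 46 mm over the bench. In the guide it first stands on the rim, its origin 12 mm above the bridge.
- pin_tip (a point): Lower end of the pin's shank, tapered to 6 mm over its last 3 mm. When the notch comes below, the pin falls by its own weight till the knob rests on the bridge, tip 12 mm deep in the notch. While the wheel presses sideways on a half-dropped pin it may hang; it drops when the wheel is let go.
- block: Accessory block, grey plastic, fixed: 70 (x) x 120 (y) x 46 mm, origin at the centre of its underside. The pin stands at y = -30 mm in a hole 12 mm wide, 42 mm deep; at y = 42 mm a plain spare axle 8 mm thick stands 30 mm out of the top, not to be used. It is left or right of the stand.
- rack: Bystander: white test tube rack 60 x 160 mm, 62 mm tall, with glass tubes up to 94 mm high. Origin: centre of its underside.
- jar: Bystander: clear jar with a white cap, 54 mm in diameter, 75 mm tall. Origin: centre of its underside.
- dropper: Bystander: small dropper bottle, 38 mm in diameter, 85 mm tall. Origin: centre of its underside.
- masses: Bystander: pile of four slotted brass masses, 42 mm in diameter, 40 mm tall with a 14 mm stub. Origin: centre of its underside.
Mind the look-alikes: they are no part of the job. What is shaped like the pin but pink or white is not meant.

How it is judged:
By the outcome, as a careful person would: the job done as asked, in the order asked, and still so for the second after the job is handed in, with the robot touching nothing.
It also fails if it takes over 64 s, if anything falls off the work surface, if the arm or the gripper's body presses on something with over 40 N, if the wrist force passes 120 N, or if a joint passes its speed limit or range.

## Working session

There is one attempt and no reset: what is moved stays moved. The work goes in short steps, Python scripts to look and compute and a tool call to move; the robot and the scene stay as the last step left them, time stands still between calls to the robot, and variables do not carry over. Pictures are saved under pics/ and viewed, and the job is handed in when it is done.

Besides the shell and the picture viewer there is one more tool, called by a JSON object that holds its "api" and its "payload", one argument or row to a line. jog_arm: Moves the arm, as the interface text tells. Its arguments: {"type":"object","properties":{"increments":{"type":"array","items":{"type":"object","properties":{"slide":{"type":"array","items":{"type":"number"}},"rotation":{"type":"array","items":{"type":"number"}}}}},"fingers":{"type":"number"}},"required":["increments"]}

```bash
mkdir -p pics; cat > h.py <<'E'
import numpy as np, cv2
from plant import state, optics, manip, silhouettes, place_of
def grab(n,fn=None):
    f=optics.grab_frame(n)
    if fn: cv2.imwrite('pics/'+fn,f['frame'])
    return f
def ray(f,uv):
    K=np.array(f['camera_matrix']);R=np.array(f['R']);t=np.array(f['t'])
    d=R.T@np.linalg.inv(K)@np.array([uv[0],uv[1],1.]);c=-R.T@t
    return c,d/np.linalg.norm(d)
def onz(f,uv,z):
    c,d=ray(f,uv);return c+d*(z-c[2])/d[2]
def proj(f,X):
    p=np.array(f['R'])@np.array(X)+np.array(f['t']);p=np.array(f['camera_matrix'])@p;return p[:2]/p[2]
def tri(f1,u1,f2,u2):
    c1,d1=ray(f1,u1);c2,d2=ray(f2,u2)
    A=np.stack([d1,-d2],1);s=np.linalg.lstsq(A,c2-c1,rcond=None)[0]
    a=c1+s[0]*d1;b=c2+s[1]*d2
    return (a+b)/2,np.linalg.norm(a-b)
E
python3 - <<'E'
from h import *
S=grab('side','s0.png');T=grab('top','t0.png')
for f in (S,T): print(-np.array(f['R']).T@np.array(f['t']),np.array(f['R'])[2], f['camera_matrix'][0][0])
for n in ['stand','guide','wheel','notch','pin','pin_tip','block','rack','jar','dropper','masses']:
    for c in ('side','top'):
        print(n,c,[(np.round(d['uv'],1).tolist(),round(d['score'],2)) for d in place_of(n,c)][:3])
print(state()); print(manip.grip_depth)
E
```

```text
[0.08602595 0.65178362 0.82475081] [ 0.4583109  -0.626189   -0.63074437] 566.3809916927105
[0.42649188 0.01199792 1.29790929] [ 0.13843079 -0.00559085 -0.99035633] 575.1046244376931
stand side [([307.1, 312.0], 0.75)]
stand top [([304.7, 265.6], 0.85)]
guide side [([303.4, 214.0], 0.7), ([265.7, 382.1], 0.19)]
guide top [([310.1, 249.3], 0.81), ([303.1, 263.4], 0.41)]
wheel side [([304.6, 269.6], 0.77)]
wheel top [([307.0, 258.5], 0.97)]
notch side [([313.7, 299.8], 0.98)]
notch top [([316.7, 263.7], 0.92)]
pin side [([329.6, 393.9], 0.82), ([313.9, 437.2], 0.8), ([263.4, 385.2], 0.74)]
pin top [([194.9, 354.7], 0.61), ([231.7, 338.0], 0.51), ([205.7, 294.9], 0.46)]
pin_tip side [([219.5, 377.6], 0.77), ([316.6, 448.5], 0.75), ([307.3, 313.0], 0.74)]
pin_tip top [([211.0, 257.4], 0.67), ([200.2, 350.0], 0.61), ([433.6, 319.6], 0.41)]
block side [([256.9, 417.0], 0.71)]
block top [([198.1, 296.0], 0.79)]
rack side [([420.9, 256.4], 0.63)]
rack top [([435.7, 319.3], 0.88)]
jar side [([187.8, 321.8], 0.56)]
jar top [([240.3, 191.1], 0.58)]
dropper side [([319.7, 221.1], 0.81), ([139.6, 
[... 178 characters left out ...]
ay([-1.28899361e+00,  5.27204793e-02,  1.61289658e+00,  1.20257132e-05,
        1.47597628e+00, -1.19001644e-01]), 'joint_vel': array([ 1.95083770e-03, -2.28525980e-03, -5.66566872e-05, -7.76337136e-04,
        9.46620922e-04, -4.52205932e-04]), 'joint_efforts': array([-1.08229578e-03, -3.93685734e+01, -3.70464706e+01, -2.56505173e-04,
        6.16823381e-04, -9.30742033e-06]), 'tool_pos': array([ 0.24384903, -0.57545596,  0.23129291]), 'tool_rot': array([-8.28675141e-07,  9.79986711e-01,  1.99062919e-01,  5.93812852e-06]), 'contact_force': array([ 0.13722332, -0.11370045,  0.33841538]), 'ft_torque': array([-0.01404311, -0.0397008 , -0.02901415]), 'gripper_width': 1.0004776019445518}
-0.0187
```

View pics/s0.png

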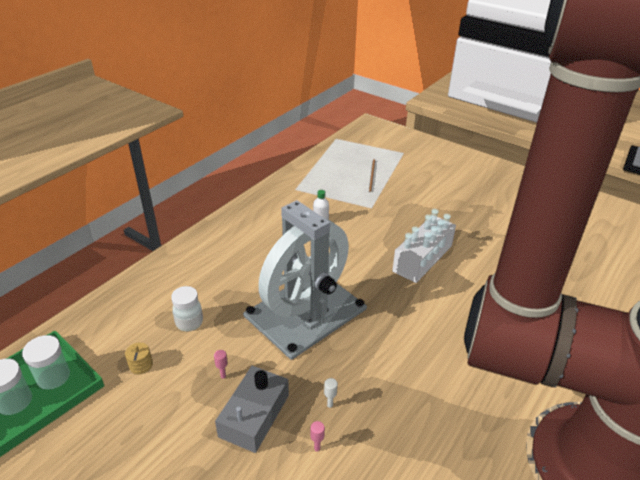

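View pics/t0.png

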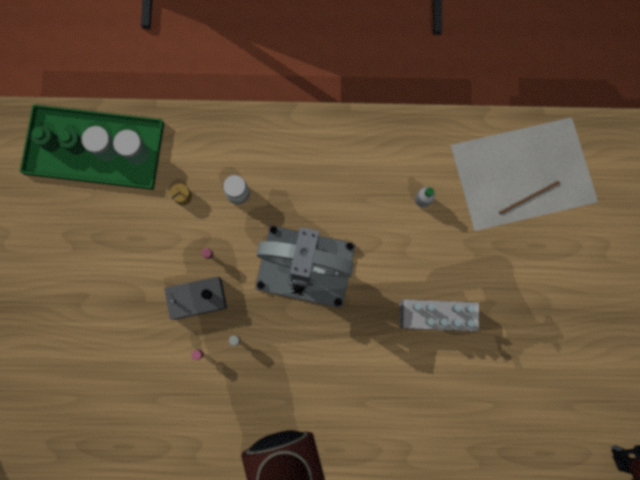

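```bash
python3 - <<'E'
import cv2
s=cv2.imread('pics/s0.png');t=cv2.imread('pics/t0.png')
cv2.imwrite('pics/s0z.png',cv2.resize(s[180:370,190:390],None,fx=4,fy=4,interpolation=2)[:, :])
a=cv2.resize(t[215:325,160:365],None,fx=3.9,fy=3.9,interpolation=2)
cv2.imwrite('pics/t0z.png',cv2.convertScaleAbs(a,alpha=1.6))
cv2.imwrite('pics/s0z.png',cv2.resize(s[190:460,200:380],(400*1,600)))
cv2.imwrite('pics/s0y.png',cv2.resize(s[190:340,230:390],None,fx=4,fy=4,interpolation=2))
E
```

```text
(no output)
```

View pics/s0y.png

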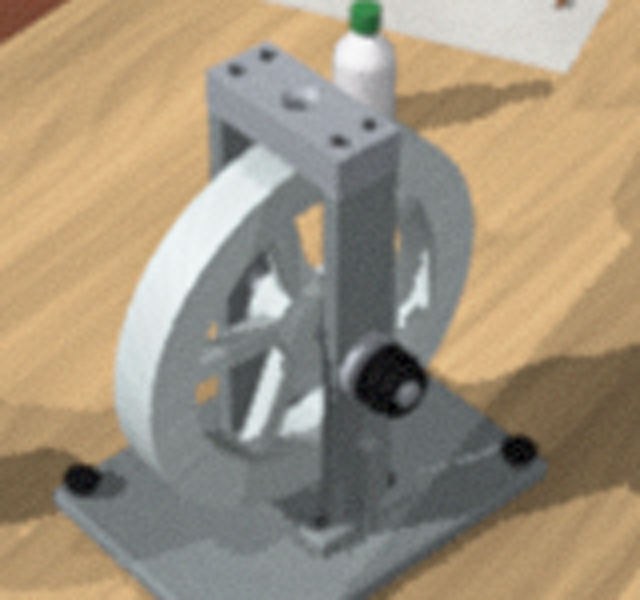

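View pics/t0z.png

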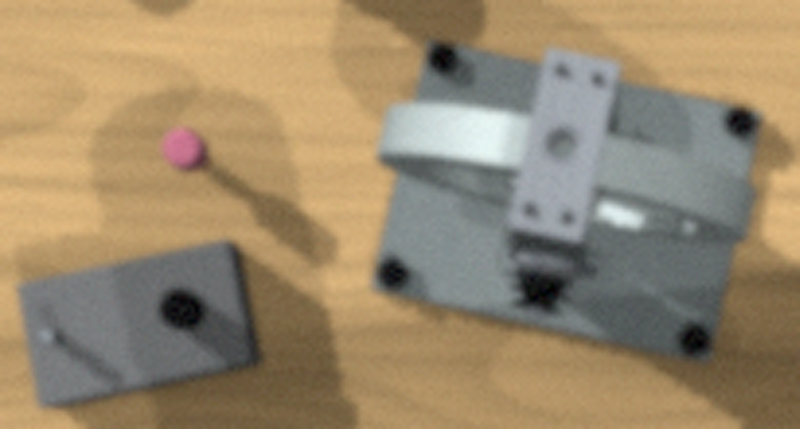

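```bash
python3 - <<'E'
from h import *
import time
S=grab('side');T=grab('top')
zt=lambda u,v:(u/3.9+160-.37,v/3.9+215-.37)
zs=lambda u,v:(u/4+230-.37,v/4+190-.37)
g,e=tri(S,zs(298,98),T,zt(562,143));print('guide',g,e,onz(T,zt(562,143),.244),onz(S,zs(298,98),.244))
a=onz(T,zt(544,238),.244);b=onz(T,zt(585,56),.244);print(a,b,np.arctan2(*(b-a)[[1,0]]),np.linalg.norm(b-a))
for p in [(430,42),(760,118),(710,355),(375,290)]: print('base',onz(T,zt(*p),.012))
# feature: bridge corners 
print('pin',onz(T,zt(183,308),.074),onz(T,(206,294),.074))
for c in [(20,290),(235,243),(258,358),(45,405)]: print('block',onz(T,zt(*c),.046))
yaw=np.arctan2(*(b-a)[[1,0]]);g=onz(T,zt(562,143),.244)
u=np.array([-np.sin(yaw),np.cos(yaw),0]);
for d in range(0,360,15):
    th=np.radians(d)
    P=np.array([g[0],g[1],.12])+.1*(np.sin(th)*u+np.array([0,0,np.cos(th)]))
    print(d,proj(S,P).round(0),proj(T,P).round(0),end=' | ')
print(time.time() and state()['time'])
E
```

```text
guide [0.57425498 0.02593683 0.24432402] 0.002228932601003342 [0.57335177 0.02533943 0.244     ] [0.57557292 0.02603978 0.244     ]
[0.52798594 0.03301349 0.244     ] [0.6154281 0.0151232 0.244    ] -0.20181054079308397 0.089253536007349
base [0.6637728  0.10617393 0.012     ]
base [ 0.62222036 -0.08629574  0.012     ]
base [ 0.48475267 -0.05849058  0.012     ]
base [0.51884698 0.13390891 0.012     ]
pin [0.50291637 0.23220928 0.074     ] [0.50205838 0.23334734 0.074     ]
block [0.51323859 0.32836738 0.046     ]
block [0.54144765 0.20970475 0.046     ]
block [0.47758535 0.19450493 0.046     ]
block [0.44982061 0.31129272 0.046     ]
0 [305. 225.] [304. 253.] | 15 [294. 233.] [291. 250.] | 30 [284. 243.] [278. 248.] | 45 [274. 255.] [269. 247.] | 60 [268. 268.] [261. 247.] | 75 [264. 281.] [258. 248.] | 90 [263. 292.] [257. 249.] | 105 [265. 302.] [260. 251.] | 120 [270. 309.] [265. 254.] | 135 [277. 312.] [273. 257.] | 150 [286. 313.] [283. 260.] | 165 [296. 311.] [293. 262.] | 180 [306. 306.] [305. 265.] | 195 [316. 298.] [316. 267.] | 210 [325. 289.] [327. 269.] | 225 [332. 279.] [336. 271.] | 240 [338. 268.] [344. 271.] | 255 [342. 257.] [349. 271.] | 270 [344. 246.] [352. 270.] | 285 [343. 236.] [351. 268.] | 300 [340. 228.] [347. 266.] | 315 [334. 223.] [340. 263.] | 330 [326. 220.] [329. 260.] | 345 [316. 221.] [317. 256.] | 1.3
```

{"api": "jog_arm", "payload": {
  "increments": [
    {"slide": [0, 0, -7], "rotation": [0, 0, -7]},
    {"slide": [0, 0, -7], "rotation": [0, 0, -7]},
    {"slide": [0, 0, -7], "rotation": [0, 0, -7]},
    {"slide": [0, 0, -7], "rotation": [0, 0, -7]},
    {"slide": [0, 0, -7], "rotation": [0, 0, -7]},
    {"slide": [0, 0, -7], "rotation": [0, 0, -7]},
    {"slide": [0, 0, -7], "rotation": [0, 0, -7]},
    {"slide": [0, 0, -7], "rotation": [0, 0, -7]}
  ],
  "fingers": 0.55
}}

```text
time: 1.97
tool_pos: [0.2438, -0.5754, 0.2876]
tool_rot: [-0.0, 0.77, 0.638, 0.0]
contact_force: [0.2, 0.3, -0.4]
gripper_width: 0.551
```

```bash
cat >> h.py <<'E'
from scipy.spatial.transform import Rotation as Rn
def tool():
    s=state();w,x,y,z=s['tool_rot'];return np.array(s['tool_pos']),Rn.from_quat([x,y,z,w]),s
def to(X,Rt=None):
    "slide mm in tool axes, rotvec deg"
    p,R,s=tool();print('t',round(s['time'],2),'p',p.round(4),'q',np.array(s['joint_pos']).round(3),'F',np.array(s['contact_force']).round(2),'w',round(s['gripper_width'],3))
    print('slide',(R.inv().apply(np.array(X)-p)*1000).round(1),end=' ')
    if Rt is not None: print('rot',np.degrees((R.inv()*Rt).as_rotvec()).round(2))
G=np.array([.5735,.0250,.244]);YAW=-.195
U=np.array([-np.sin(YAW),np.cos(YAW),0]);AX=np.array([np.cos(YAW),np.sin(YAW),0])
C=np.array([G[0],G[1],.12])
def wheelpose(deg,r=.078):
    th=np.radians(deg);o=np.sin(th)*U+np.array([0,0,np.cos(th)])
    z=-o;y=AX;x=np.cross(y,z)
    return C+r*o,Rn.from_matrix(np.stack([x,y,z],1))
DOWN=wheelpose(0)[1]
E
python3 - <<'E'
from h import *
to([.5024,.232,.15],DOWN)
E
```

```text
t 1.97 p [ 0.2438 -0.5754  0.2876] q [-1.289  0.026  1.548  0.     1.568 -1.102] F [ 0.16  0.28 -0.38] w 0.551
slide [841.4 104.3 137.7] rot [-0.   -0.    0.48]
```

{"api": "jog_arm", "payload": {
  "increments": [
    {"slide": [20, 2.5, 0]},
    {"slide": [38, 4.7, 0]},
    {"slide": [38, 4.7, 0]},
    {"slide": [38, 4.7, 0]},
    {"slide": [38, 4.7, 0]},
    {"slide": [38, 4.7, 0]},
    {"slide": [38, 4.7, 0]},
    {"slide": [38, 4.7, 0]},
    {"slide": [38, 4.7, 0]},
    {"slide": [38, 4.7, 0]},
    {"slide": [38, 4.7, 0]},
    {"slide": [38, 4.7, 0]},
    {"slide": [38, 4.7, 0]},
    {"slide": [38, 4.7, 0]},
    {"slide": [38, 4.7, 0]},
    {"slide": [38, 4.7, 0]},
    {"slide": [38, 4.7, 10]},
    {"slide": [38, 4.7, 20]},
    {"slide": [38, 4.7, 30]},
    {"slide": [38, 4.7, 30]}
  ]
}}

```text
invalid input
```

```bash
python3 - <<'E'
from h import *
S=grab('side','s1.png');T=grab('top','t1.png')
to([.5024,.232,.10],DOWN)
E
```

```text
t 2.07 p [ 0.244  -0.5761  0.289 ] q [-1.289  0.025  1.546 -0.     1.568 -1.096] F [-0.03 -0.39  0.15] w 0.552
slide [843.1  98.5 187. ] rot [0.07 0.14 0.12]
```

{"api": "jog_arm", "payload": {
  "increments": [
    {"slide": [20, 2.5, 0], "rotation": [0, 0, 0]},
    {"slide": [38, 4.5, 0], "rotation": [0, 0, 0]},
    {"slide": [38, 4.5, 0], "rotation": [0, 0, 0]},
    {"slide": [38, 4.5, 0], "rotation": [0, 0, 0]},
    {"slide": [38, 4.5, 0], "rotation": [0, 0, 0]},
    {"slide": [38, 4.5, 0], "rotation": [0, 0, 0]},
    {"slide": [38, 4.5, 0], "rotation": [0, 0, 0]},
    {"slide": [38, 4.5, 0], "rotation": [0, 0, 0]},
    {"slide": [38, 4.5, 0], "rotation": [0, 0, 0]},
    {"slide": [38, 4.5, 0], "rotation": [0, 0, 0]},
    {"slide": [38, 4.5, 0], "rotation": [0, 0, 0]},
    {"slide": [38, 4.5, 0], "rotation": [0, 0, 0]},
    {"slide": [38, 4.5, 0], "rotation": [0, 0, 0]},
    {"slide": [38, 4.5, 0], "rotation": [0, 0, 0]},
    {"slide": [38, 4.5, 0], "rotation": [0, 0, 0]},
    {"slide": [38, 4.5, 0], "rotation": [0, 0, 0]},
    {"slide": [38, 4.5, 10], "rotation": [0, 0, 0]},
    {"slide": [38, 4.5, 20], "rotation": [0, 0, 0]},
    {"slide": [38, 4.5, 30], "rotation": [0, 0, 0]},
    {"slide": [38, 4.5, 30], "rotation": [0, 0, 0]}
  ]
}}

```text
time: 3.73
tool_pos: [0.4689, 0.1264, 0.2062]
tool_rot: [0.001, 0.773, 0.635, 0.001]
contact_force: [0.6, -0.3, 0.6]
gripper_width: 0.549
```

```bash
python3 - <<'E'
from h import *
S=grab('side','s1.png')
to([.5024,.232,.10],DOWN)
E
```

```text
t 3.78 p [0.4664 0.1301 0.199 ] q [ 0.116 -0.268  1.963  0.004  1.454  0.307] F [-4.57  0.96 -4.07] w 0.548
slide [106.8  16.8  99. ] rot [-0.5  -0.08  0.17]
```

{"api": "jog_arm", "payload": {
  "increments": [
    {"slide": [26, 4, 20], "rotation": [0, 0, 0]},
    {"slide": [27, 4, 25], "rotation": [0, 0, 0]},
    {"slide": [27, 4, 25], "rotation": [0, 0, 0]},
    {"slide": [27, 4, 19], "rotation": [0, 0, 0]},
    {"slide": [0, 0, 10], "rotation": [0, 0, 0]},
    {"slide": [0, 0, 0], "rotation": [0, 0, 0]},
    {"slide": [0, 0, 0], "rotation": [0, 0, 0]}
  ]
}}

```text
time: 4.37
tool_pos: [0.504, 0.2258, 0.1068]
tool_rot: [-0.0, 0.772, 0.635, -0.001]
contact_force: [-0.9, 0.2, -0.0]
gripper_width: 0.552
```

```bash
python3 - <<'E'
from h import *
S=grab('side','s1.png')
to([.5024,.232,.05],DOWN)
print(proj(S,[.5024,.232,.074]))
cv2.imwrite('pics/s1z.png',cv2.resize(S['frame'][280:460,150:390],None,fx=3,fy=3,interpolation=2))
E
```

```text
t 4.42 p [0.5048 0.2257 0.1081] q [ 0.286 -0.009  1.889 -0.     1.261  0.48 ] F [0.6  0.91 0.21] w 0.551
slide [ 5.7 -3.6 58.1] rot [0.02 0.01 0.04]
[262.67612691 373.07676126]
```

View pics/s1z.png

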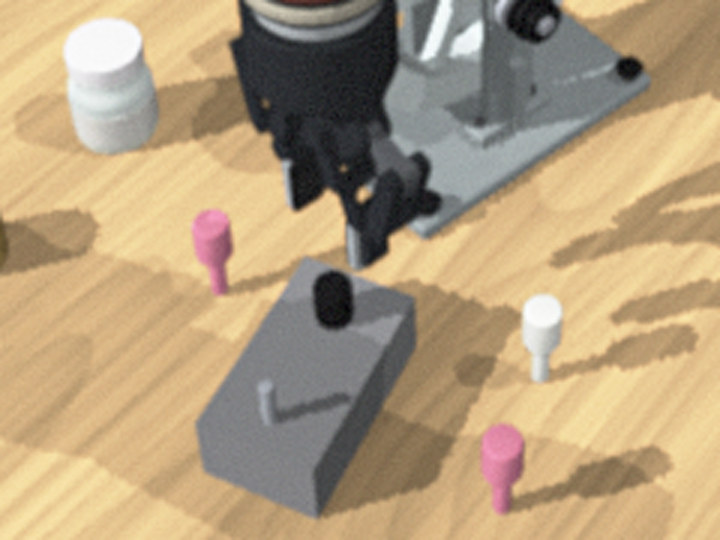

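{"api": "jog_arm", "payload": {
  "increments": [
    {"slide": [3, -1.5, 10], "rotation": [0, 0, 0]},
    {"slide": [3.5, -1, 15], "rotation": [0, 0, 0]},
    {"slide": [0, 0, 15], "rotation": [0, 0, 0]},
    {"slide": [0, 0, 12], "rotation": [0, 0, 0]},
    {"slide": [0, 0, 5], "rotation": [0, 0, 0]},
    {"slide": [0, 0, 0], "rotation": [0, 0, 0]},
    {"slide": [0, 0, 0], "rotation": [0, 0, 0]}
  ]
}}

```text
time: 5.0
tool_pos: [0.5037, 0.2329, 0.0509]
tool_rot: [0.0, 0.772, 0.636, 0.0]
contact_force: [0.4, 0.1, -0.1]
gripper_width: 0.551
```

```bash
python3 - <<'E'
from h import *
S=grab('side','s2.png')
to([.5033,.2326,.05],DOWN)
cv2.imwrite('pics/s2z.png',cv2.resize(S['frame'][300:460,190:350],None,fx=3.7,fy=3.7,interpolation=2))
E
```

```text
t 5.05 p [0.5041 0.2331 0.0515] q [0.299 0.07  1.914 0.    1.156 0.492] F [0.25 0.07 0.18] w 0.551
slide [-0.6 -0.7  1.5] rot [ 0.08 -0.04  0.11]
```

View pics/s2z.png

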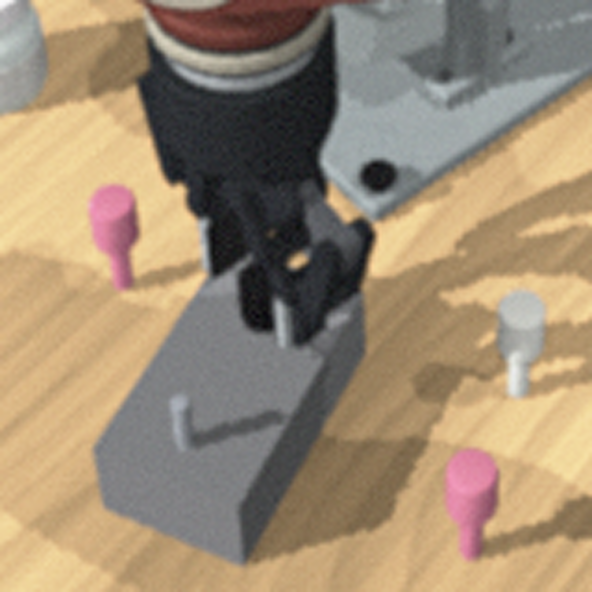

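{"api": "jog_arm", "payload": {
  "increments": [
    {"slide": [0, 0, 0], "rotation": [0, 0, 0]},
    {"slide": [0, 0, 0], "rotation": [0, 0, 0]},
    {"slide": [0, 0, 0], "rotation": [0, 0, 0]},
    {"slide": [0, 0, 0], "rotation": [0, 0, 0]},
    {"slide": [0, 0, 0], "rotation": [0, 0, 0]},
    {"slide": [0, 0, 0], "rotation": [0, 0, 0]}
  ],
  "fingers": 0.0
}}

```text
time: 5.55
tool_pos: [0.5031, 0.2335, 0.0519]
tool_rot: [-0.001, 0.772, 0.636, -0.0]
contact_force: [-4.5, 0.6, 6.4]
gripper_width: 0.238
```

{"api": "jog_arm", "payload": {
  "increments": [
    {"slide": [0, 0, -10], "rotation": [0, 0, 0]},
    {"slide": [0, 0, -20], "rotation": [0, 0, 0]},
    {"slide": [0, 0, -30], "rotation": [0, 0, 0]},
    {"slide": [0, 0, -38], "rotation": [0, 0, 0]},
    {"slide": [0, 0, -38], "rotation": [0, 0, 0]},
    {"slide": [0, 0, -38], "rotation": [0, 0, 0]},
    {"slide": [0, 0, -38], "rotation": [0, 0, 0]},
    {"slide": [0, 0, -38], "rotation": [0, 0, 0]},
    {"slide": [-10, 0, -20], "rotation": [0, 0, 0]},
    {"slide": [-25, 0, -10], "rotation": [0, 0, 0]},
    {"slide": [-25, 0, 0], "rotation": [0, 0, 0]}
  ]
}}

```text
time: 6.47
tool_pos: [0.4931, 0.1742, 0.336]
tool_rot: [0.002, 0.771, 0.637, 0.004]
contact_force: [-0.2, -0.9, -0.0]
gripper_width: 0.236
```

```bash
python3 - <<'E'
from h import *
S=grab('side','s3.png')
to([*G[:2],.305],DOWN)
cv2.imwrite('pics/s3z.png',cv2.resize(S['frame'][120:420,190:390],None,fx=2,fy=2,interpolation=2))
E
```

```text
t 6.52 p [0.4922 0.1705 0.3343] q [ 0.192 -0.241  1.718 -0.004  1.66   0.387] F [ 1.75 -0.48 -1.07] w 0.233
slide [-127.   107.7   30.1] rot [0.33 0.09 0.02]
```

View pics/s3z.png

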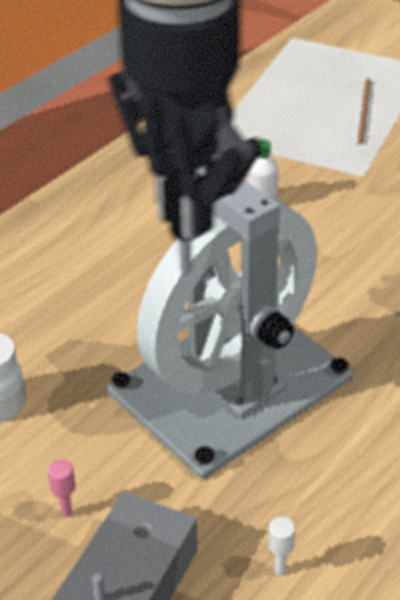

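{"api": "jog_arm", "payload": {
  "increments": [
    {"slide": [-22, 20, 0], "rotation": [0, 0, 0]},
    {"slide": [-25, 22, 0], "rotation": [0, 0, 0]},
    {"slide": [-25, 22, 0], "rotation": [0, 0, 0]},
    {"slide": [-25, 22, 5], "rotation": [0, 0, 0]},
    {"slide": [-20, 16, 10], "rotation": [0, 0, 0]},
    {"slide": [-10, 6, 10], "rotation": [0, 0, 0]},
    {"slide": [0, 0, 0], "rotation": [0, 0, 0]},
    {"slide": [0, 0, 0], "rotation": [0, 0, 0]}
  ]
}}

```text
time: 7.18
tool_pos: [0.573, 0.0291, 0.3046]
tool_rot: [-0.001, 0.772, 0.636, -0.001]
contact_force: [0.7, 0.4, -0.5]
gripper_width: 0.234
```

```bash
python3 - <<'E'
from h import *
S=grab('side','s4.png');T=grab('top','t4.png')
to([*G[:2],.305],DOWN)
p=tool()[0]
print('guide px',proj(S,G),'tip px',proj(S,p-[0,0,.041]),proj(T,p))
for n in ('pin_tip','pin'): print(n,[(np.round(d['uv'],1).tolist(),round(d['score'],2)) for d in place_of(n,'side')][:4])
cv2.imwrite('pics/s4z.png',cv2.resize(S['frame'][140:260,240:380],None,fx=5,fy=5,interpolation=2))
E
```

```text
t 7.28 p [0.5734 0.03   0.3062] q [-7.800e-02 -1.020e-01  1.641e+00  1.000e-03  1.602e+00  1.140e-01] F [-0.45 -0.63 -1.22] w 0.233
slide [-4.9  1.1  1.2] rot [ 0.03 -0.03  0.2 ]
guide px [305.44215816 214.28063128] tip px [303.67292767 205.607463  ] [300.70842463 246.30304941]
pin_tip [([316.3, 448.6], 0.67), ([220.8, 380.9], 0.6), ([302.2, 207.2], 0.56), ([332.0, 403.0], 0.52)]
pin [([220.7, 363.5], 0.81), ([328.3, 395.9], 0.7), ([315.6, 433.5], 0.52), ([301.9, 189.6], 0.49)]
```

View pics/s4z.png

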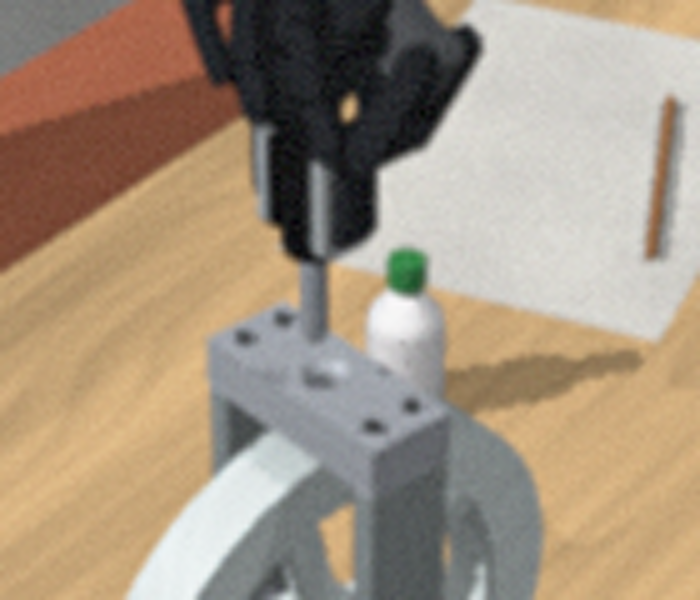

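{"api": "jog_arm", "payload": {
  "increments": [
    {"slide": [-2.5, 0.5, 2], "rotation": [0, 0, 0]},
    {"slide": [-2.5, 0.5, 4], "rotation": [0, 0, 0]},
    {"slide": [0, 0, 4], "rotation": [0, 0, 0]},
    {"slide": [0, 0, 2], "rotation": [0, 0, 0]},
    {"slide": [0, 0, 0], "rotation": [0, 0, 0]},
    {"slide": [0, 0, 0], "rotation": [0, 0, 0]},
    {"slide": [0, 0, 0], "rotation": [0, 0, 0]}
  ]
}}

```text
time: 7.97
tool_pos: [0.5737, 0.0238, 0.2936]
tool_rot: [-0.0, 0.772, 0.636, 0.0]
contact_force: [-0.2, -0.3, -1.1]
gripper_width: 0.234
```

```bash
python3 - <<'E'
from h import *
S=grab('side','s5.png')
to([*G[:2],.29],DOWN)
p=tool()[0]
print('guide px',proj(S,G),'tip px',proj(S,p-[0,0,.041]))
cv2.imwrite('pics/s5z.png',cv2.resize(S['frame'][140:260,240:380],None,fx=5,fy=5,interpolation=2))
E
```

```text
t 8.02 p [0.5738 0.0238 0.2938] q [-0.088 -0.097  1.657  0.     1.581  0.104] F [-0.22 -0.14 -0.46] w 0.234
slide [ 1.1 -0.5  3.8] rot [ 0.01 -0.    0.14]
guide px [305.44215816 214.28063128] tip px [305.72555303 209.79061581]
```

View pics/s5z.png

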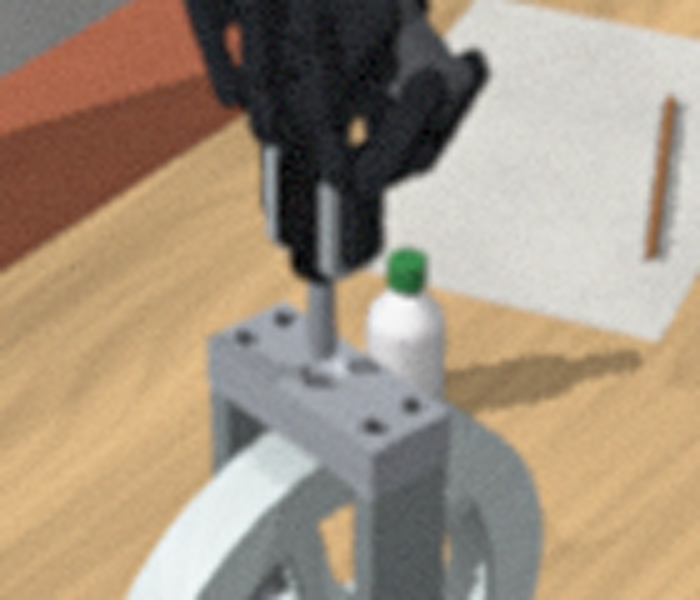

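{"api": "jog_arm", "payload": {
  "increments": [
    {"slide": [0.5, 0, 2], "rotation": [0, 0, 0]},
    {"slide": [0, 0, 2], "rotation": [0, 0, 0]},
    {"slide": [0, 0, 2], "rotation": [0, 0, 0]},
    {"slide": [0, 0, 2], "rotation": [0, 0, 0]},
    {"slide": [0, 0, 0], "rotation": [0, 0, 0]}
  ]
}}

```text
time: 8.43
tool_pos: [0.5735, 0.0243, 0.2848]
tool_rot: [-0.0, 0.772, 0.636, -0.0]
contact_force: [0.2, -0.1, -1.0]
gripper_width: 0.233
```

{"api": "jog_arm", "payload": {
  "increments": [
    {"slide": [0, 0, 2], "rotation": [0, 0, 0]},
    {"slide": [0, 0, 1], "rotation": [0, 0, 0]},
    {"slide": [0, 0, 0], "rotation": [0, 0, 0]}
  ]
}}

```text
time: 8.68
tool_pos: [0.5734, 0.024, 0.2823]
tool_rot: [-0.0, 0.772, 0.636, -0.001]
contact_force: [-1.1, -1.7, 0.1]
gripper_width: 0.237
```

```bash
python3 - <<'E'
from h import *
S=grab('side','s6.png')
to([*G[:2],.29],DOWN)
cv2.imwrite('pics/s6z.png',cv2.resize(S['frame'][140:260,240:380],None,fx=5,fy=5,interpolation=2))
E
```

```text
t 8.73 p [0.5734 0.024  0.2823] q [-8.700e-02 -9.300e-02  1.672e+00 -1.000e-03  1.564e+00  1.050e-01] F [-2.55 -0.95 -0.72] w 0.232
slide [ 1.  -0.1 -7.7] rot [-0.06  0.05  0.13]
```

View pics/s6z.png

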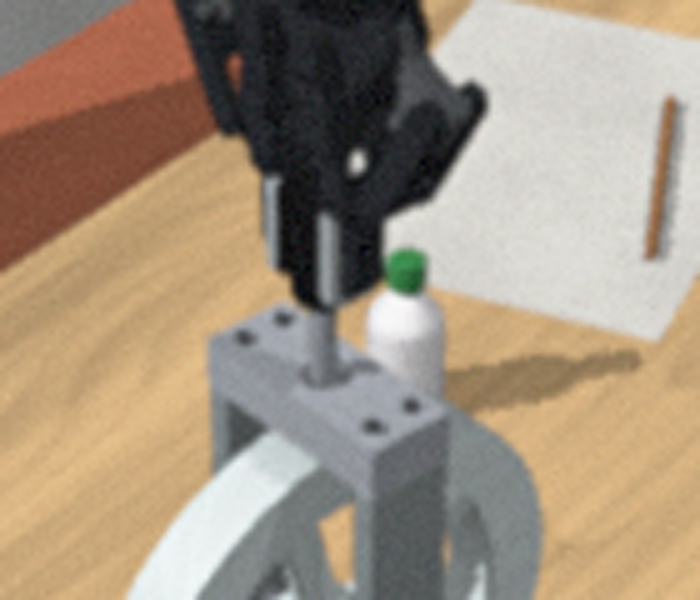

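{"api": "jog_arm", "payload": {
  "increments": [
    {"slide": [0, -0.5, 1.5], "rotation": [0, 0, 0]},
    {"slide": [0, 0, 1.5], "rotation": [0, 0, 0]},
    {"slide": [0, 0, 1.5], "rotation": [0, 0, 0]},
    {"slide": [0, 0, 0], "rotation": [0, 0, 0]}
  ]
}}

```text
time: 9.07
tool_pos: [0.5731, 0.0241, 0.2776]
tool_rot: [-0.0, 0.772, 0.636, -0.0]
contact_force: [-2.1, -3.0, -1.0]
gripper_width: 0.236
```

{"api": "jog_arm", "payload": {
  "increments": [
    {"slide": [0, 0, 1.5], "rotation": [0, 0, 0]},
    {"slide": [0, 0, 1.5], "rotation": [0, 0, 0]},
    {"slide": [0, 0, 1.5], "rotation": [0, 0, 0]},
    {"slide": [0, 0, 0], "rotation": [0, 0, 0]}
  ]
}}

```text
time: 9.4
tool_pos: [0.5731, 0.0242, 0.2731]
tool_rot: [-0.0, 0.772, 0.636, -0.0]
contact_force: [-2.3, -2.9, -0.7]
gripper_width: 0.236
```

{"api": "jog_arm", "payload": {
  "increments": [
    {"slide": [-0.5, -0.5, 1.5], "rotation": [0, 0, 0]},
    {"slide": [0, 0, 2], "rotation": [0, 0, 0]},
    {"slide": [0, 0, 2], "rotation": [0, 0, 0]},
    {"slide": [0, 0, 0], "rotation": [0, 0, 0]}
  ]
}}

```text
time: 9.73
tool_pos: [0.5727, 0.024, 0.2675]
tool_rot: [-0.0, 0.772, 0.636, 0.0]
contact_force: [-0.8, -3.1, -0.7]
gripper_width: 0.241
```

{"api": "jog_arm", "payload": {
  "increments": [
    {"slide": [0, 0, 0], "rotation": [0, 0, 0]},
    {"slide": [0, 0, 0], "rotation": [0, 0, 0]},
    {"slide": [0, 0, 0], "rotation": [0, 0, 0]},
    {"slide": [0, 0, 0], "rotation": [0, 0, 0]}
  ],
  "fingers": 0.5
}}

```text
time: 10.07
tool_pos: [0.573, 0.0243, 0.2684]
tool_rot: [0.0, 0.772, 0.636, 0.001]
contact_force: [-0.7, 0.0, 0.4]
gripper_width: 0.498
```

{"api": "jog_arm", "payload": {
  "increments": [
    {"slide": [0, 0, -5], "rotation": [0, 0, 0]},
    {"slide": [0, 0, -15], "rotation": [0, 0, 0]},
    {"slide": [0, 0, -25], "rotation": [0, 0, 0]},
    {"slide": [0, 0, -25], "rotation": [0, 0, 0]},
    {"slide": [0, 0, -20], "rotation": [0, 0, 0]},
    {"slide": [0, 0, 0], "rotation": [0, 0, 0]}
  ]
}}

```text
time: 10.57
tool_pos: [0.5745, 0.024, 0.3648]
tool_rot: [0.003, 0.772, 0.636, 0.004]
contact_force: [0.6, -1.2, 1.3]
gripper_width: 0.497
```

```bash
python3 - <<'E'
from h import *
S=grab('side','s7.png')
to([*G[:2],.29],DOWN)
print(proj(S,G+[0,0,.012]),proj(S,G+[0,0,.040]))
cv2.imwrite('pics/s7z.png',cv2.resize(S['frame'][140:340,230:380],None,fx=3,fy=3,interpolation=2))
E
```

```text
t 10.62 p [0.5739 0.024  0.362 ] q [-0.088 -0.116  1.564  0.     1.687  0.105] F [0.27 0.78 0.02] w 0.504
slide [ 0.8 -1.  72. ] rot [ 0.37 -0.06  0.14]
[305.42125831 208.64465079] [305.37120632 195.14732556]
```

View pics/s7z.png

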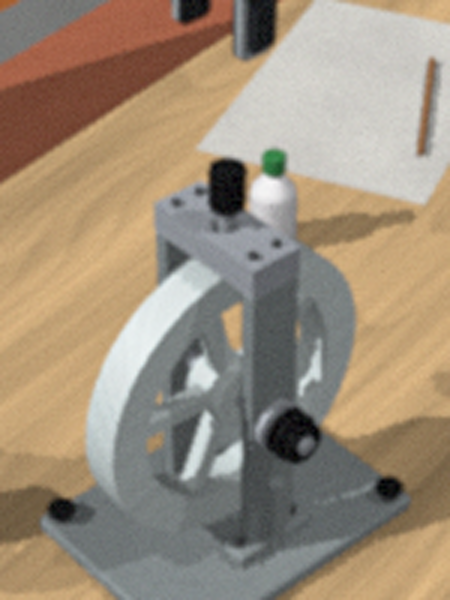

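```bash
cat >> h.py <<'E'
import json
def plan(wps,dec=1,start=None):
    "wps list of (pos,Rot); from current measured pose; prints rows"
    p,R,_=tool() if start is None else (*start,None)
    out=[]
    for X,Rt in wps:
        s=R.inv().apply(np.array(X)-p)*1000; r=np.degrees((R.inv()*Rt).as_rotvec())
        s=np.round(s*2)/2; r=np.round(r*2)/2
        out.append({"slide":(s+0).tolist(),"rotation":(r+0).tolist()})
        p=p+R.apply(s/1000); R=R*Rn.from_rotvec(np.radians(r))
    print(len(out),json.dumps(out).replace('.0,',',').replace('.0]',']'))
    return p,R
E
python3 - <<'E'
from h import *
for d in (-60,60):
    to(wheelpose(d,.16)[0],wheelpose(d,.16)[1])
p,R,_=tool()
E
```

```text
t 10.62 p [0.5739 0.024  0.362 ] q [-0.088 -0.116  1.564  0.     1.687  0.105] F [0.27 0.78 0.02] w 0.504
slide [-137.8   -2.   161.8] rot [ 0.26 59.94  0.33]
t 10.62 p [0.5739 0.024  0.362 ] q [-0.088 -0.116  1.564  0.     1.687  0.105] F [0.27 0.78 0.02] w 0.504
slide [139.3  -1.3 162.1] rot [ 4.100e-01 -6.006e+01 -6.000e-02]
```

{"api": "jog_arm", "payload": {
  "increments": [
    {"slide": [-15, 0, 0], "rotation": [0, 0, 0]},
    {"slide": [-25, 0, 0], "rotation": [0, 3, 0]},
    {"slide": [-25, 0, 0], "rotation": [0, 6, 0]},
    {"slide": [-25, 0, 0], "rotation": [0, 6, 0]},
    {"slide": [-20, 0, 5], "rotation": [0, 6, 0]},
    {"slide": [-10, 0, 10], "rotation": [0, 6, 0]}
  ]
}}

```text
time: 11.12
tool_pos: [0.5508, -0.0896, 0.3302]
tool_rot: [-0.148, 0.751, 0.617, 0.183]
contact_force: [1.0, -1.0, -0.7]
gripper_width: 0.502
```

```bash
python3 - <<'E'
from h import *
to(wheelpose(-60,.16)[0],wheelpose(-60,.16)[1])
E
```

```text
t 11.12 p [ 0.5508 -0.0896  0.3302] q [-0.519 -0.115  1.665  0.456  1.734 -0.282] F [ 1.01 -0.99 -0.72] w 0.502
slide [-78.9  -0.3 105.9] rot [ 0.14 32.77  0.08]
```

```bash
python3 - <<'E'
from h import *
T=grab('top')
for p in [(403,302),(478,302),(480,330),(402,327)]: print(onz(T,p,.05))
print('dropper',onz(T,(427,193),.08))
for d in (-40,-60,-80):
  P,R=wheelpose(d,.078); z=R.apply([0,0,1]); print(d,P,'flange@.25',P-z*.25)
to(wheelpose(-60,.13)[0],wheelpose(-60)[1])
E
```

```text
[ 0.49302392 -0.18924809  0.05      ]
[ 0.49560401 -0.35211335  0.05      ]
[ 0.4354672  -0.35498484  0.05      ]
[ 0.43926847 -0.18677228  0.05      ]
dropper [ 0.7284827  -0.23801063  0.08      ]
-40 [ 0.56378504 -0.02418721  0.17975147] flange@.25 [ 0.53264736 -0.18183853  0.37126258]
-60 [ 0.56041107 -0.04126975  0.159     ] flange@.25 [ 0.51845939 -0.2536728   0.284     ]
-80 [ 0.55861582 -0.05035918  0.13354456] flange@.25 [ 0.51091013 -0.29189502  0.1769566 ]
t 11.17 p [ 0.5488 -0.0913  0.3233] q [-0.524 -0.11   1.672  0.456  1.733 -0.283] F [-0.93 -2.96 -4.26] w 0.5
slide [-58.1   2.8 125.6] rot [-0.16 32.54 -0.53]
```

```bash
python3 - <<'E'
from h import *
from scipy.spatial.transform import Slerp
p,R,_=tool();P,Rt=wheelpose(-68,.135)
sl=Slerp([0,1],Rn.concatenate([R,Rt]))
plan([(p+(P-p)*k/8,sl(k/8)) for k in range(1,9)])
E
```

```text
8 [{"slide": [-9.5, 0.5, 16.5], "rotation": [0, 5, 0]}, {"slide": [-11, 0, 16], "rotation": [0, 5, 0]}, {"slide": [-12, 0.5, 14.5], "rotation": [0, 5, 0]}, {"slide": [-13.5, 0.5, 13.5], "rotation": [0, 5.5, -0.5]}, {"slide": [-15, 0, 12], "rotation": [0, 5, 0]}, {"slide": [-15.5, 0.5, 11], "rotation": [0, 5, 0]}, {"slide": [-16.5, 0, 9.5], "rotation": [0, 5, 0]}, {"slide": [-17.5, 0.5, 8], "rotation": [0, 5, 0]}]
```

{"api": "jog_arm", "payload": {
  "increments": [
    {"slide": [-9.5, 0.5, 16.5], "rotation": [0, 5, 0]},
    {"slide": [-11, 0, 16], "rotation": [0, 5, 0]},
    {"slide": [-12, 0.5, 14.5], "rotation": [0, 5, 0]},
    {"slide": [-13.5, 0.5, 13.5], "rotation": [0, 5.5, -0.5]},
    {"slide": [-15, 0, 12], "rotation": [0, 5, 0]},
    {"slide": [-15.5, 0.5, 11], "rotation": [0, 5, 0]},
    {"slide": [-16.5, 0, 9.5], "rotation": [0, 5, 0]},
    {"slide": [-17.5, 0.5, 8], "rotation": [0, 5, 0]},
    {"slide": [0, 0, 0], "rotation": [0, 0, 0]},
    {"slide": [0, 0, 0], "rotation": [0, 0, 0]}
  ]
}}

```text
time: 12.0
tool_pos: [0.5512, -0.0942, 0.1743]
tool_rot: [-0.355, 0.64, 0.53, 0.428]
contact_force: [0.2, 0.7, 0.6]
gripper_width: 0.499
```

```bash
python3 - <<'E'
from h import *
S=grab('side','s8.png');T=grab('top','t8.png')
to(wheelpose(-68,.070)[0],wheelpose(-68)[1])
a=cv2.resize(S['frame'][130:380,220:470],None,fx=1.6*1,fy=1.6)
b=cv2.convertScaleAbs(cv2.resize(T['frame'][200:350,240:490],None,fx=1.6,fy=1.6),alpha=1.6)
o=np.zeros((640,400,3),np.uint8);o[:400]=a;o[400:]=b
cv2.imwrite('pics/c8.png',cv2.resize(o,None,fx=.93,fy=.93) if 0 else o[:600])
E
```

```text
t 12.1 p [ 0.5531 -0.0952  0.1787] q [-0.726  0.261  1.784  0.958  1.818 -0.671] F [ 0.88  0.54 -0.57] w 0.5
slide [-8.  -3.  65.1] rot [-0.32  0.61  0.63]
```

View pics/c8.png

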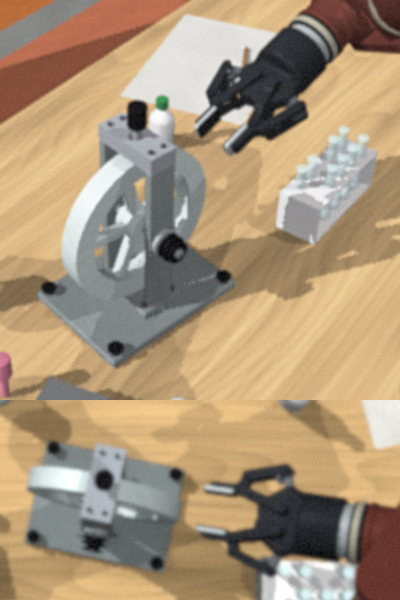

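{"api": "jog_arm", "payload": {
  "increments": [
    {"slide": [-4, -1.5, 5], "rotation": [0, 0.5, 0.5]},
    {"slide": [-4, -1.5, 10], "rotation": [0, 0, 0]},
    {"slide": [0, 0, 15], "rotation": [0, 0, 0]},
    {"slide": [0, 0, 15], "rotation": [0, 0, 0]},
    {"slide": [0, 0, 12], "rotation": [0, 0, 0]},
    {"slide": [0, 0, 8], "rotation": [0, 0, 0]},
    {"slide": [0, 0, 0], "rotation": [0, 0, 0]},
    {"slide": [0, 0, 0], "rotation": [0, 0, 0]}
  ]
}}

```text
time: 12.77
tool_pos: [0.5602, -0.0377, 0.1453]
tool_rot: [-0.357, 0.639, 0.528, 0.43]
contact_force: [-0.1, -0.1, -0.2]
gripper_width: 0.504
```

```bash
python3 - <<'E'
from h import *
T=grab('top','t9.png')
to(wheelpose(-68,.070)[0],wheelpose(-68)[1])
cv2.imwrite('pics/t9z.png',cv2.convertScaleAbs(cv2.resize(T['frame'][215:325,240:440],None,fx=4,fy=4,interpolation=2),alpha=1.6))
E
```

```text
t 12.82 p [ 0.5605 -0.0384  0.1456] q [-0.646  0.27   1.847  1.001  1.727 -0.681] F [0.22 1.44 0.48] w 0.501
slide [ 0.5  0.5 -0.4] rot [-0.34  0.01  0.04]
```

View pics/t9z.png

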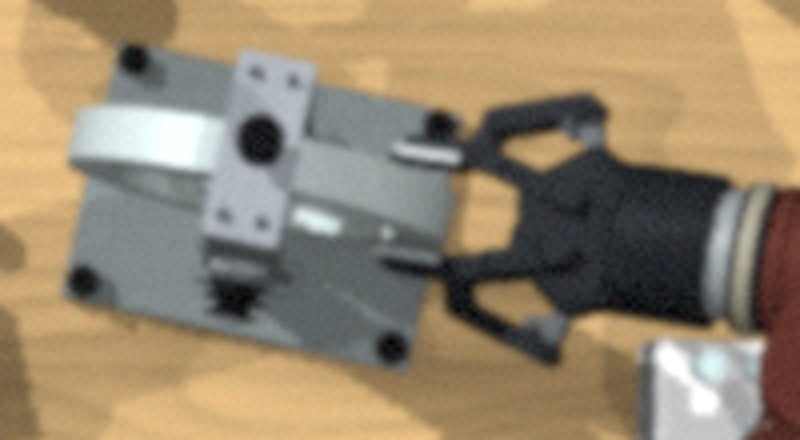

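{"api": "jog_arm", "payload": {
  "increments": [
    {"slide": [0, 0, 0], "rotation": [0, 0, 0]},
    {"slide": [0, 0, 0], "rotation": [0, 0, 0]},
    {"slide": [0, 0, 0], "rotation": [0, 0, 0]},
    {"slide": [0, 0, 0], "rotation": [0, 0, 0]}
  ],
  "fingers": 0.0
}}

```text
time: 13.15
tool_pos: [0.5593, -0.0392, 0.1458]
tool_rot: [-0.358, 0.639, 0.528, 0.43]
contact_force: [-6.9, -0.9, 1.9]
gripper_width: 0.293
```

```bash
python3 - <<'E'
from h import *
to(wheelpose(-68,.070)[0],wheelpose(-68)[1])
p,R,_=tool()
plan([wheelpose(-68+2*k,.07) for k in range(1,4)],start=wheelpose(-68,.07))
plan([wheelpose(-68+3*k,.07) for k in range(1,5)],start=wheelpose(-68,.07))
E
```

```text
t 13.15 p [ 0.5593 -0.0392  0.1458] q [-0.648  0.27   1.848  1.     1.73  -0.681] F [-6.86 -0.89  1.94] w 0.293
slide [0.7 1.5 0.5] rot [-0.43 -0.04 -0.03]
3 [{"slide": [2.5, 0, 0], "rotation": [0, -2, 0]}, {"slide": [2.5, 0, 0], "rotation": [0, -2, 0]}, {"slide": [2.5, 0, 0], "rotation": [0, -2, 0]}]
4 [{"slide": [3.5, 0, 0], "rotation": [0, -3, 0]}, {"slide": [4, 0, 0], "rotation": [0, -3, 0]}, {"slide": [3.5, 0, 0.5], "rotation": [0, -3, 0]}, {"slide": [3.5, 0, 0], "rotation": [0, -3, 0]}]
```

{"api": "jog_arm", "payload": {
  "increments": [
    {"slide": [1.2, -1, 0], "rotation": [0, -1, 0]},
    {"slide": [2.4, 0, 0], "rotation": [0, -2, 0]},
    {"slide": [3.65, 0, 0.1], "rotation": [0, -3, 0]},
    {"slide": [3.65, 0, 0.1], "rotation": [0, -3, 0]},
    {"slide": [3.65, 0, 0.1], "rotation": [0, -3, 0]},
    {"slide": [3.65, 0, 0.1], "rotation": [0, -3, 0]},
    {"slide": [3.65, 0, 0.1], "rotation": [0, -3, 0]},
    {"slide": [2.4, 0, 0], "rotation": [0, -2, 0]},
    {"slide": [1.2, 0, 0], "rotation": [0, -1, 0]},
    {"slide": [0, 0, 0], "rotation": [0, 0, 0]}
  ]
}}

```text
time: 13.98
tool_pos: [0.5621, -0.0255, 0.1676]
tool_rot: [-0.253, 0.708, 0.585, 0.306]
contact_force: [-1.4, -5.2, 1.7]
gripper_width: 0.295
```

```bash
python3 - <<'E'
from h import *
S=grab('side','s10.png')
to(wheelpose(-47,.070)[0],wheelpose(-47)[1])
cv2.imwrite('pics/s10z.png',cv2.resize(S['frame'][150:350,230:430],None,fx=3,fy=3,interpolation=2))
E
```

```text
t 14.03 p [ 0.5621 -0.0256  0.1675] q [-0.538  0.067  1.864  0.756  1.563 -0.495] F [-3.08 -4.38  1.69] w 0.294
slide [0.7 1.4 0.3] rot [-0.25  0.12  0.15]
```

View pics/s10z.png

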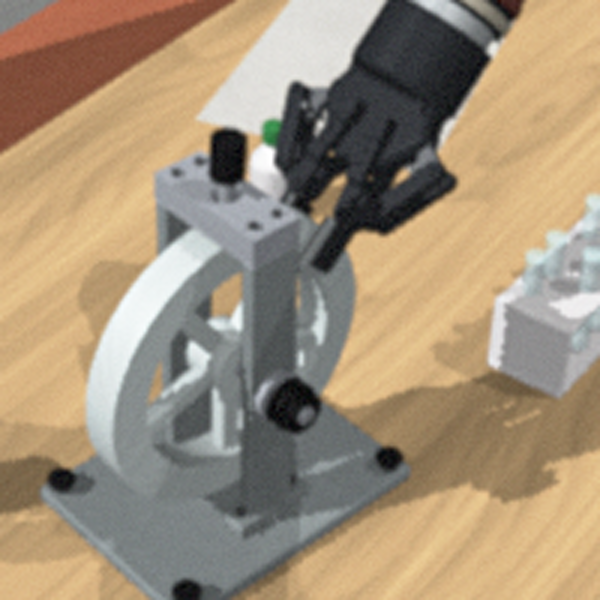

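{"api": "jog_arm", "payload": {
  "increments": [
    {"slide": [1.2, 0, 0], "rotation": [0, -1, 0]},
    {"slide": [2.4, 0, 0], "rotation": [0, -2, 0]},
    {"slide": [3.65, 0, 0.1], "rotation": [0, -3, 0]},
    {"slide": [3.65, 0, 0.1], "rotation": [0, -3, 0]},
    {"slide": [3.65, 0, 0.1], "rotation": [0, -3, 0]},
    {"slide": [3.65, 0, 0.1], "rotation": [0, -3, 0]},
    {"slide": [3.65, 0, 0.1], "rotation": [0, -3, 0]},
    {"slide": [2.4, 0, 0], "rotation": [0, -2, 0]},
    {"slide": [1.2, 0, 0], "rotation": [0, -1, 0]},
    {"slide": [0, 0, 0], "rotation": [0, 0, 0]},
    {"slide": [0, 0, 0], "rotation": [0, 0, 0]}
  ]
}}

```text
time: 14.95
tool_pos: [0.5661, -0.0057, 0.1824]
tool_rot: [-0.144, 0.751, 0.62, 0.173]
contact_force: [-0.6, -3.9, 3.5]
gripper_width: 0.295
```

{"api": "jog_arm", "payload": {
  "increments": [
    {"slide": [0, 0, 0], "rotation": [0, 0, 0]},
    {"slide": [0, 0, 0], "rotation": [0, 0, 0]},
    {"slide": [0, 0, 0], "rotation": [0, 0, 0]}
  ],
  "fingers": 0.45
}}

```text
time: 15.2
tool_pos: [0.5656, -0.0048, 0.1814]
tool_rot: [-0.145, 0.751, 0.62, 0.173]
contact_force: [-0.5, 0.5, -0.6]
gripper_width: 0.449
```

```bash
sed -i 's/G=np.array.*;YAW/G=np.array([.5722,.0253,.244]);YAW/' h.py; python3 - <<'E'
from h import *
to(wheelpose(-26,.070)[0],wheelpose(-26)[1])
plan([wheelpose(-26,.09),wheelpose(-26,.115)]+[wheelpose(-26-6*k,.118) for k in range(1,8)]+[wheelpose(-68,.1),wheelpose(-68,.08),wheelpose(-68,.07)])
E
```

```text
t 15.2 p [ 0.5656 -0.0048  0.1814] q [-0.361 -0.046  1.846  0.452  1.442 -0.253] F [-0.5   0.46 -0.57] w 0.449
slide [ 0.8  0.7 -1.3] rot [-0.28 -0.09  0.21]
12 [{"slide": [1, 0.5, -21.5], "rotation": [-0.5, 0, 0]}, {"slide": [0, 0, -25], "rotation": [0, 0, 0]}, {"slide": [-12.5, 0, -2], "rotation": [0, 6, 0]}, {"slide": [-12.5, 0, 0.5], "rotation": [0, 6, 0]}, {"slide": [-12, 0, 0.5], "rotation": [0, 6, 0.5]}, {"slide": [-12.5, 0, 0.5], "rotation": [0, 6, 0]}, {"slide": [-12.5, 0, 1], "rotation": [0, 6, 0]}, {"slide": [-12, 0, 0.5], "rotation": [0, 6, 0]}, {"slide": [-12.5, 0, 0.5], "rotation": [0, 6, 0]}, {"slide": [0, 0, 18], "rotation": [0, 0, 0]}, {"slide": [0, 0, 20], "rotation": [0, 0, 0]}, {"slide": [0, 0, 10], "rotation": [0, 0, 0]}]
```

{"api": "jog_arm", "payload": {
  "increments": [
    {"slide": [0, 0, -10], "rotation": [0, 0, 0]},
    {"slide": [0, 0, -18], "rotation": [0, 0, 0]},
    {"slide": [0, 0, -18], "rotation": [0, 0, 0]},
    {"slide": [-6, 0, -1], "rotation": [0, 3, 0]},
    {"slide": [-12.5, 0, 0.5], "rotation": [0, 6, 0]},
    {"slide": [-12.5, 0, 0.5], "rotation": [0, 6, 0]},
    {"slide": [-12.5, 0, 0.5], "rotation": [0, 6, 0]},
    {"slide": [-12.5, 0, 0.5], "rotation": [0, 6, 0]},
    {"slide": [-12.5, 0, 0.5], "rotation": [0, 6, 0]},
    {"slide": [-12.5, 0, 0.5], "rotation": [0, 6, 0]},
    {"slide": [-6, 0, 0], "rotation": [0, 3, 0]},
    {"slide": [0, 0, 0], "rotation": [0, 0, 0]},
    {"slide": [0, 0, 0], "rotation": [0, 0, 0]}
  ]
}}

```text
time: 16.28
tool_pos: [0.5507, -0.0837, 0.1623]
tool_rot: [-0.357, 0.64, 0.527, 0.431]
contact_force: [0.3, 0.2, -0.2]
gripper_width: 0.453
```

```bash
python3 - <<'E'
from h import *
S=grab('side','s11.png');T=grab('top','t11.png')
to(wheelpose(-68,.070)[0],wheelpose(-68)[1])
for c,f in (('side',S),('top',T)):
    print(c,[(np.round(d['uv'],1).tolist(),round(d['score'],2)) for d in place_of('notch',c)][:3])
    for d in (-130,-125,-120,-115,-110): 
        th=np.radians(d);print(d,proj(f,C+.1*(np.sin(th)*U+[0,0,np.cos(th)])).round(),end=' ')
a=cv2.resize(S['frame'][180:330,230:430],None,fx=3,fy=3,interpolation=2)
b=cv2.convertScaleAbs(cv2.resize(T['frame'][225:310,240:440],(600,255)),alpha=1.6)
cv2.imwrite('pics/c11.png',np.vstack([a[:345],b]))
E
```

```text
t 16.38 p [ 0.5515 -0.0835  0.1643] q [-0.715  0.271  1.806  0.966  1.796 -0.683] F [ 0.27 -0.97 -0.05] w 0.447
slide [ 0.5 -0.5 49.3] rot [-0.29  0.1   0.17]
side [([336.3, 271.0], 0.61)]
-130 [335. 275.] -125 [337. 272.] -120 [339. 268.] -115 [340. 264.] -110 [342. 260.] top [([340.6, 269.4], 0.88)]
-130 [339. 271.] -125 [342. 271.] -120 [344. 271.] -115 [346. 271.] -110 [348. 271.]
```

View pics/c11.png

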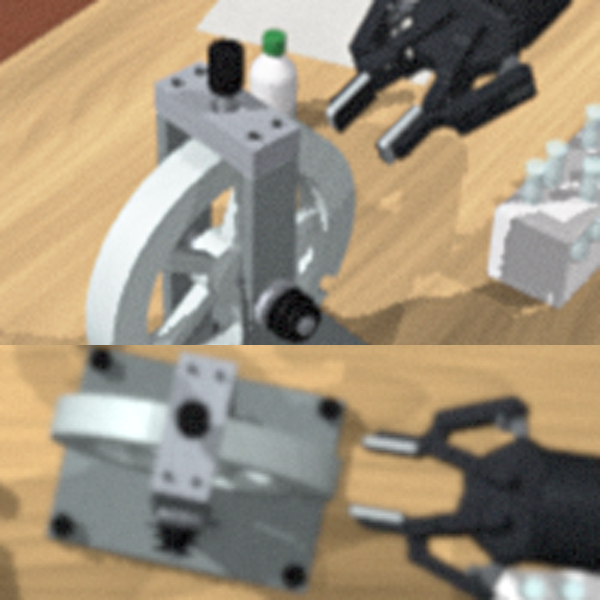

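{"api": "jog_arm", "payload": {
  "increments": [
    {"slide": [0, 0, 8], "rotation": [0, 0, 0]},
    {"slide": [0, 0, 14], "rotation": [0, 0, 0]},
    {"slide": [0, 0, 15], "rotation": [0, 0, 0]},
    {"slide": [0, 0, 8], "rotation": [0, 0, 0]},
    {"slide": [0, 0, 3], "rotation": [0, 0, 0]},
    {"slide": [0, 0, 0], "rotation": [0, 0, 0]}
  ]
}}

```text
time: 16.98
tool_pos: [0.5586, -0.0379, 0.1441]
tool_rot: [-0.358, 0.639, 0.528, 0.43]
contact_force: [-0.6, 0.1, -1.0]
gripper_width: 0.45
```

{"api": "jog_arm", "payload": {
  "increments": [
    {"slide": [0, 0, 0], "rotation": [0, 0, 0]},
    {"slide": [0, 0, 0], "rotation": [0, 0, 0]},
    {"slide": [0, 0, 0], "rotation": [0, 0, 0]},
    {"slide": [0, 0, 0], "rotation": [0, 0, 0]}
  ],
  "fingers": 0.0
}}

```text
time: 17.32
tool_pos: [0.5593, -0.0395, 0.1447]
tool_rot: [-0.357, 0.639, 0.527, 0.431]
contact_force: [2.4, 5.1, -1.4]
gripper_width: 0.292
```

{"api": "jog_arm", "payload": {
  "increments": [
    {"slide": [1.2, 0, 0], "rotation": [0, -1, 0]},
    {"slide": [2.4, 0, 0], "rotation": [0, -2, 0]},
    {"slide": [3.65, 0, 0.1], "rotation": [0, -3, 0]},
    {"slide": [3.65, 0, 0.1], "rotation": [0, -3, 0]},
    {"slide": [3.65, 0, 0.1], "rotation": [0, -3, 0]},
    {"slide": [3.65, 0, 0.1], "rotation": [0, -3, 0]},
    {"slide": [3.65, 0, 0.1], "rotation": [0, -3, 0]},
    {"slide": [3.65, 0, 0.1], "rotation": [0, -3, 0]},
    {"slide": [3.65, 0, 0.1], "rotation": [0, -3, 0]},
    {"slide": [3.65, 0, 0.1], "rotation": [0, -3, 0]},
    {"slide": [3.65, 0, 0.1], "rotation": [0, -3, 0]},
    {"slide": [3.65, 0, 0.1], "rotation": [0, -3, 0]},
    {"slide": [3.65, 0, 0.1], "rotation": [0, -3, 0]},
    {"slide": [3.65, 0, 0.1], "rotation": [0, -3, 0]},
    {"slide": [2.4, 0, 0], "rotation": [0, -2, 0]},
    {"slide": [1.2, 0, 0], "rotation": [0, -1, 0]},
    {"slide": [0, 0, 0], "rotation": [0, 0, 0]},
    {"slide": [0, 0, 0], "rotation": [0, 0, 0]}
  ]
}}

```text
time: 18.82
tool_pos: [0.5659, -0.0068, 0.1818]
tool_rot: [-0.143, 0.752, 0.62, 0.173]
contact_force: [1.5, -1.0, 0.0]
gripper_width: 0.292
```

{"api": "jog_arm", "payload": {
  "increments": [
    {"slide": [0, 0, 0], "rotation": [0, 0, 0]},
    {"slide": [0, 0, 0], "rotation": [0, 0, 0]},
    {"slide": [0, 0, 0], "rotation": [0, 0, 0]}
  ],
  "fingers": 0.45
}}

```text
time: 19.07
tool_pos: [0.5655, -0.0065, 0.1814]
tool_rot: [-0.144, 0.751, 0.62, 0.173]
contact_force: [0.4, -0.1, -0.5]
gripper_width: 0.449
```

```bash
python3 - <<'E'
from h import *
to(wheelpose(-26,.070)[0],wheelpose(-26)[1])
E
```

```text
t 19.07 p [ 0.5655 -0.0065  0.1814] q [-0.363 -0.046  1.846  0.451  1.443 -0.255] F [ 0.36 -0.07 -0.54] w 0.449
slide [ 2.2  0.5 -0.5] rot [-0.25 -0.04  0.22]
```

Excellent. Repeat.

{"api": "jog_arm", "payload": {
  "increments": [
    {"slide": [0, 0, -10], "rotation": [0, 0, 0]},
    {"slide": [0, 0, -18], "rotation": [0, 0, 0]},
    {"slide": [0, 0, -18], "rotation": [0, 0, 0]},
    {"slide": [-6, 0, -1], "rotation": [0, 3, 0]},
    {"slide": [-12.5, 0, 0.5], "rotation": [0, 6, 0]},
    {"slide": [-12.5, 0, 0.5], "rotation": [0, 6, 0]},
    {"slide": [-12.5, 0, 0.5], "rotation": [0, 6, 0]},
    {"slide": [-12.5, 0, 0.5], "rotation": [0, 6, 0]},
    {"slide": [-12.5, 0, 0.5], "rotation": [0, 6, 0]},
    {"slide": [-12.5, 0, 0.5], "rotation": [0, 6, 0]},
    {"slide": [-6, 0, 0], "rotation": [0, 3, 0]},
    {"slide": [0, 0, 0], "rotation": [0, 0, 0]},
    {"slide": [0, 0, 0], "rotation": [0, 0, 0]}
  ]
}}

```text
time: 20.15
tool_pos: [0.5504, -0.085, 0.1618]
tool_rot: [-0.357, 0.64, 0.527, 0.43]
contact_force: [-0.4, 0.0, 0.6]
gripper_width: 0.451
```

```bash
python3 - <<'E'
from h import *
S=grab('side','s12.png');T=grab('top','t12.png')
to(wheelpose(-68,.070)[0],wheelpose(-68)[1])
for c,f in (('side',S),('top',T)):
    print(c,[(np.round(d['uv'],1).tolist(),round(d['score'],2)) for d in place_of('notch',c)][:3])
    for d in (-95,-90,-85,-80,-75,-70): 
        th=np.radians(d);print(d,proj(f,C+.1*(np.sin(th)*U+[0,0,np.cos(th)])).round(),end=' ')
a=cv2.resize(S['frame'][180:330,230:430],None,fx=3,fy=3,interpolation=2)
b=cv2.convertScaleAbs(cv2.resize(T['frame'][225:310,240:440],(600,255)),alpha=1.6)
cv2.imwrite('pics/c12.png',np.vstack([a[:345],b]))
E
```

```text
t 20.25 p [ 0.5513 -0.0846  0.1637] q [-0.716  0.273  1.805  0.965  1.797 -0.684] F [-0.05  0.02  0.72] w 0.451
slide [ 1.5 -0.5 50.2] rot [-0.29  0.11  0.18]
side [([346.6, 241.1], 0.66)]
-95 [344. 249.] -90 [344. 246.] -85 [344. 242.] -80 [344. 239.] -75 [344. 236.] -70 [343. 233.] top [([349.8, 265.8], 0.73)]
-95 [351. 271.] -90 [352. 270.] -85 [352. 270.] -80 [352. 269.] -75 [351. 269.] -70 [350. 268.]
```

View pics/c12.png

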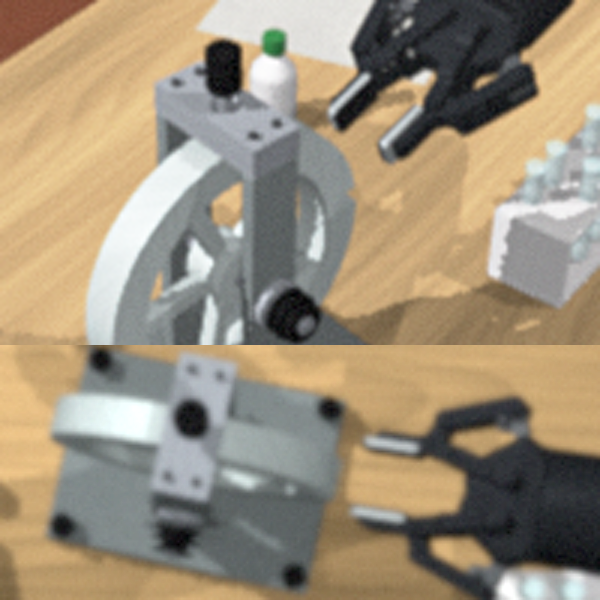

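{"api": "jog_arm", "payload": {
  "increments": [
    {"slide": [1, 0, 8], "rotation": [0, 0, 0]},
    {"slide": [0, 0, 14], "rotation": [0, 0, 0]},
    {"slide": [0, 0, 15], "rotation": [0, 0, 0]},
    {"slide": [0, 0, 9], "rotation": [0, 0, 0]},
    {"slide": [0, 0, 3], "rotation": [0, 0, 0]},
    {"slide": [0, 0, 0], "rotation": [0, 0, 0]}
  ]
}}

```text
time: 20.85
tool_pos: [0.5586, -0.0376, 0.1439]
tool_rot: [-0.358, 0.639, 0.528, 0.43]
contact_force: [-0.4, -0.5, -0.3]
gripper_width: 0.451
```

{"api": "jog_arm", "payload": {
  "increments": [
    {"slide": [0, 0, 0], "rotation": [0, 0, 0]},
    {"slide": [0, 0, 0], "rotation": [0, 0, 0]},
    {"slide": [0, 0, 0], "rotation": [0, 0, 0]},
    {"slide": [0, 0, 0], "rotation": [0, 0, 0]}
  ],
  "fingers": 0.0
}}

```text
time: 21.18
tool_pos: [0.5593, -0.0392, 0.1446]
tool_rot: [-0.357, 0.639, 0.527, 0.431]
contact_force: [1.9, 5.5, -0.4]
gripper_width: 0.293
```

{"api": "jog_arm", "payload": {
  "increments": [
    {"slide": [1.2, 0, 0], "rotation": [0, -1, 0]},
    {"slide": [2.4, 0, 0], "rotation": [0, -2, 0]},
    {"slide": [3.65, 0, 0.1], "rotation": [0, -3, 0]},
    {"slide": [3.65, 0, 0.1], "rotation": [0, -3, 0]},
    {"slide": [3.65, 0, 0.1], "rotation": [0, -3, 0]},
    {"slide": [3.65, 0, 0.1], "rotation": [0, -3, 0]},
    {"slide": [3.65, 0, 0.1], "rotation": [0, -3, 0]},
    {"slide": [3.65, 0, 0.1], "rotation": [0, -3, 0]},
    {"slide": [3.65, 0, 0.1], "rotation": [0, -3, 0]},
    {"slide": [3.65, 0, 0.1], "rotation": [0, -3, 0]},
    {"slide": [3.65, 0, 0.1], "rotation": [0, -3, 0]},
    {"slide": [3.65, 0, 0.1], "rotation": [0, -3, 0]},
    {"slide": [3.65, 0, 0.1], "rotation": [0, -3, 0]},
    {"slide": [3.65, 0, 0.1], "rotation": [0, -3, 0]},
    {"slide": [2.4, 0, 0], "rotation": [0, -2, 0]},
    {"slide": [1.2, 0, 0], "rotation": [0, -1, 0]},
    {"slide": [0, 0, 0], "rotation": [0, 0, 0]},
    {"slide": [0, 0, 0], "rotation": [0, 0, 0]}
  ]
}}

```text
time: 22.68
tool_pos: [0.5659, -0.0066, 0.1815]
tool_rot: [-0.143, 0.752, 0.62, 0.173]
contact_force: [3.4, -1.3, -0.7]
gripper_width: 0.293
```

{"api": "jog_arm", "payload": {
  "increments": [
    {"slide": [0, 0, 0], "rotation": [0, 0, 0]},
    {"slide": [0, 0, 0], "rotation": [0, 0, 0]},
    {"slide": [0, 0, 0], "rotation": [0, 0, 0]}
  ],
  "fingers": 0.45
}}

```text
time: 22.93
tool_pos: [0.5655, -0.0062, 0.1814]
tool_rot: [-0.144, 0.751, 0.62, 0.173]
contact_force: [0.5, 0.3, 0.4]
gripper_width: 0.448
```

{"api": "jog_arm", "payload": {
  "increments": [
    {"slide": [0, 0, -10], "rotation": [0, 0, 0]},
    {"slide": [0, 0, -18], "rotation": [0, 0, 0]},
    {"slide": [0, 0, -18], "rotation": [0, 0, 0]},
    {"slide": [-6, 0, -1], "rotation": [0, 3, 0]},
    {"slide": [-12.5, 0, 0.5], "rotation": [0, 6, 0]},
    {"slide": [-12.5, 0, 0.5], "rotation": [0, 6, 0]},
    {"slide": [-12.5, 0, 0.5], "rotation": [0, 6, 0]},
    {"slide": [-12.5, 0, 0.5], "rotation": [0, 6, 0]},
    {"slide": [-12.5, 0, 0.5], "rotation": [0, 6, 0]},
    {"slide": [-12.5, 0, 0.5], "rotation": [0, 6, 0]},
    {"slide": [-6, 0, 0], "rotation": [0, 3, 0]},
    {"slide": [0, 0, 0], "rotation": [0, 0, 0]},
    {"slide": [0, 0, 0], "rotation": [0, 0, 0]}
  ]
}}

```text
time: 24.02
tool_pos: [0.5505, -0.0847, 0.1617]
tool_rot: [-0.357, 0.64, 0.527, 0.43]
contact_force: [-0.6, -0.5, 0.1]
gripper_width: 0.454
```

```bash
python3 - <<'E'
from h import *
S=grab('side','s13.png');T=grab('top','t13.png')
to(wheelpose(-68,.070)[0],wheelpose(-68)[1])
for c,f in (('side',S),('top',T)):
    print(c,[(np.round(d['uv'],1).tolist(),round(d['score'],2)) for d in place_of('notch',c)][:3])
    for d in (-50,-45,-42,-40,-35,-30): 
        th=np.radians(d);print(d,proj(f,C+.1*(np.sin(th)*U+[0,0,np.cos(th)])).round(1),end=' ')
a=cv2.resize(S['frame'][180:330,230:430],None,fx=3,fy=3,interpolation=2)
b=cv2.convertScaleAbs(cv2.resize(T['frame'][225:310,240:440],(600,255)),alpha=1.6)
cv2.imwrite('pics/c13.png',np.vstack([a[:345],b]))
cv2.imwrite('pics/t13z.png',cv2.convertScaleAbs(cv2.resize(T['frame'][235:285,250:370],None,fx=6,fy=6,interpolation=2),alpha=1.6))
E
```

```text
t 24.12 p [ 0.5513 -0.0844  0.1636] q [-0.716  0.273  1.805  0.965  1.797 -0.684] F [0.3  0.16 1.06] w 0.453
slide [ 1.5 -0.5 49.9] rot [-0.29  0.11  0.18]
side [([334.4, 220.7], 0.97), ([307.4, 310.7], 0.2)]
-50 [336.9 224.5] -45 [334.7 223. ] -42 [333.2 222.2] -40 [332.2 221.8] -35 [329.6 221. ] -30 [326.7 220.5] top [([336.4, 260.9], 0.68)]
-50 [342.5 264.3] -45 [339.7 263.3] -42 [337.8 262.6] -40 [336.6 262.2] -35 [333.2 261.1] -30 [329.5 260. ]
```

View pics/c13.png

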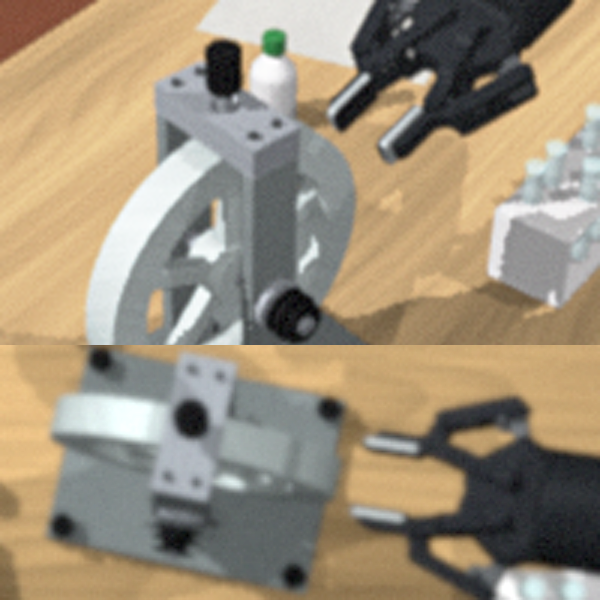

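View pics/t13z.png

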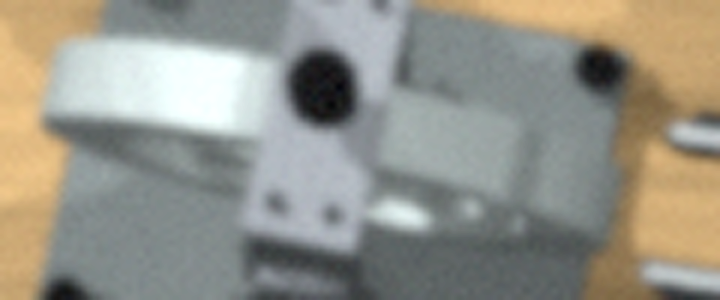

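{"api": "jog_arm", "payload": {
  "increments": [
    {"slide": [1, 0, 8], "rotation": [0, 0, 0]},
    {"slide": [0, 0, 14], "rotation": [0, 0, 0]},
    {"slide": [0, 0, 15], "rotation": [0, 0, 0]},
    {"slide": [0, 0, 9], "rotation": [0, 0, 0]},
    {"slide": [0, 0, 3], "rotation": [0, 0, 0]},
    {"slide": [0, 0, 0], "rotation": [0, 0, 0]}
  ]
}}

```text
time: 24.72
tool_pos: [0.5586, -0.0373, 0.1438]
tool_rot: [-0.358, 0.639, 0.528, 0.43]
contact_force: [0.0, 0.7, 1.3]
gripper_width: 0.449
```

{"api": "jog_arm", "payload": {
  "increments": [
    {"slide": [0, 0, 0], "rotation": [0, 0, 0]},
    {"slide": [0, 0, 0], "rotation": [0, 0, 0]},
    {"slide": [0, 0, 0], "rotation": [0, 0, 0]},
    {"slide": [0, 0, 0], "rotation": [0, 0, 0]}
  ],
  "fingers": 0.0
}}

```text
time: 25.05
tool_pos: [0.5594, -0.039, 0.1445]
tool_rot: [-0.357, 0.639, 0.527, 0.431]
contact_force: [2.1, 5.5, -0.7]
gripper_width: 0.296
```

{"api": "jog_arm", "payload": {
  "increments": [
    {"slide": [1.2, 0, 0], "rotation": [0, -1, 0]},
    {"slide": [2.4, 0, 0], "rotation": [0, -2, 0]},
    {"slide": [2.4, 0, 0], "rotation": [0, -2, 0]},
    {"slide": [2.4, 0, 0.1], "rotation": [0, -2, 0]},
    {"slide": [2.4, 0, 0], "rotation": [0, -2, 0]},
    {"slide": [2.4, 0, 0.1], "rotation": [0, -2, 0]},
    {"slide": [2.4, 0, 0], "rotation": [0, -2, 0]},
    {"slide": [2.4, 0, 0.1], "rotation": [0, -2, 0]},
    {"slide": [2.4, 0, 0], "rotation": [0, -2, 0]},
    {"slide": [2.4, 0, 0.1], "rotation": [0, -2, 0]},
    {"slide": [2.4, 0, 0], "rotation": [0, -2, 0]},
    {"slide": [2.4, 0, 0.1], "rotation": [0, -2, 0]},
    {"slide": [2.4, 0, 0], "rotation": [0, -2, 0]},
    {"slide": [2.4, 0, 0.1], "rotation": [0, -2, 0]},
    {"slide": [2.4, 0, 0], "rotation": [0, -2, 0]},
    {"slide": [2.4, 0, 0.1], "rotation": [0, -2, 0]},
    {"slide": [2.4, 0, 0], "rotation": [0, -2, 0]},
    {"slide": [1.2, 0, 0], "rotation": [0, -1, 0]},
    {"slide": [0, 0, 0], "rotation": [0, 0, 0]}
  ]
}}

```text
time: 26.63
tool_pos: [0.5643, -0.0145, 0.1764]
tool_rot: [-0.185, 0.738, 0.609, 0.224]
contact_force: [2.0, -1.5, -0.9]
gripper_width: 0.292
```

```bash
python3 - <<'E'
from h import *
S=grab('side','s14.png');T=grab('top','t14.png')
to(wheelpose(-34,.070)[0],wheelpose(-34)[1])
for c,f in (('side',S),('top',T)):
    for d in (-15,-10,-5): 
        th=np.radians(d);print(d,proj(f,C+.1*(np.sin(th)*U+[0,0,np.cos(th)])).round(1),end=' ')
a=cv2.resize(S['frame'][180:280,260:380],None,fx=4,fy=4,interpolation=2)
b=cv2.convertScaleAbs(cv2.resize(T['frame'][235:285,260:380],None,fx=4,fy=4,interpolation=2),alpha=1.6)
cv2.imwrite('pics/c14.png',np.vstack([a,b]))
E
```

```text
t 26.73 p [ 0.5643 -0.0147  0.1763] q [-0.437 -0.014  1.857  0.575  1.48  -0.354] F [ 2.   -1.78 -0.69] w 0.298
slide [ 2.4  0.  -0.5] rot [-0.2   0.03  0.19]
-15 [316.9 221.4] -10 [313.3 222.4] -5 [309.7 223.9] -15 [317.2 256.7] -10 [312.8 255.7] -5 [308.4 254.6]
```

View pics/c14.png

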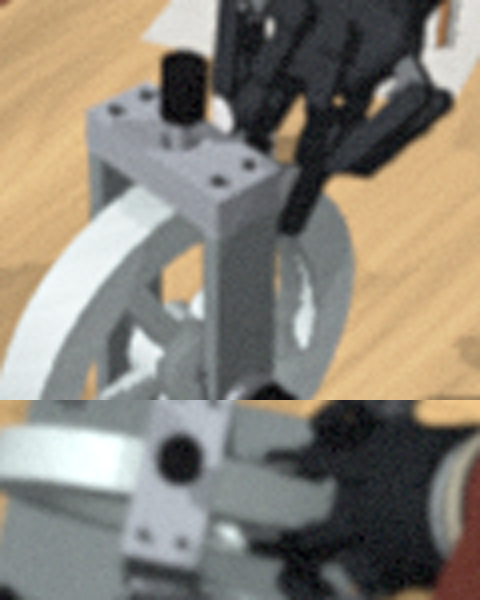

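{"api": "jog_arm", "payload": {
  "increments": [
    {"slide": [0.6, 0, 0], "rotation": [0, -0.5, 0]},
    {"slide": [0.6, 0, 0], "rotation": [0, -0.5, 0]},
    {"slide": [0.6, 0, 0], "rotation": [0, -0.5, 0]},
    {"slide": [0.6, 0, 0], "rotation": [0, -0.5, 0]},
    {"slide": [0.6, 0, 0], "rotation": [0, -0.5, 0]},
    {"slide": [0.6, 0, 0], "rotation": [0, -0.5, 0]},
    {"slide": [0.6, 0, 0], "rotation": [0, -0.5, 0]},
    {"slide": [0.6, 0, 0], "rotation": [0, -0.5, 0]}
  ]
}}

```text
time: 27.4
tool_pos: [0.5651, -0.0107, 0.1789]
tool_rot: [-0.165, 0.745, 0.615, 0.199]
contact_force: [0.5, -5.1, 4.6]
gripper_width: 0.295
```

{"api": "jog_arm", "payload": {
  "increments": [
    {"slide": [0.35, 0, 0], "rotation": [0, -0.3, 0]},
    {"slide": [0.35, 0, 0], "rotation": [0, -0.3, 0]},
    {"slide": [0.35, 0, 0], "rotation": [0, -0.3, 0]},
    {"slide": [0.35, 0, 0], "rotation": [0, -0.3, 0]}
  ]
}}

```text
time: 27.73
tool_pos: [0.5653, -0.0095, 0.1797]
tool_rot: [-0.158, 0.747, 0.617, 0.191]
contact_force: [0.5, -4.8, 5.2]
gripper_width: 0.297
```

```bash
cat > look.py <<'E'
from h import *
import sys
S=grab('side');to(wheelpose(-34,.070)[0],wheelpose(-34)[1])
cv2.imwrite(f'pics/{sys.argv[1]}.png',cv2.resize(S['frame'][180:280,260:380],None,fx=4,fy=4,interpolation=2))
E
python3 look.py l1
```

```text
t 27.78 p [ 0.5654 -0.0094  0.1797] q [-0.389 -0.037  1.85   0.494  1.453 -0.289] F [-0.25 -4.86  5.67] w 0.293
slide [-4.1 -0.  -0.3] rot [-0.2   5.29  0.23]
```

View pics/l1.png

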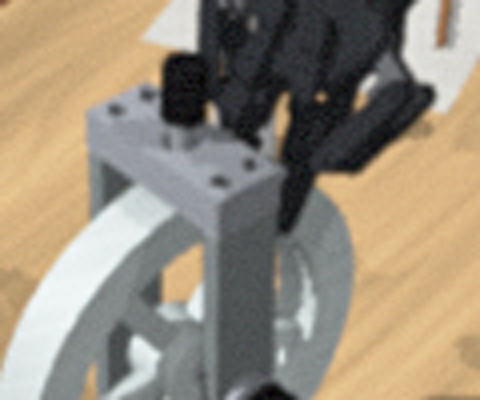

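{"api": "jog_arm", "payload": {
  "increments": [
    {"slide": [0.35, 0, 0], "rotation": [0, -0.3, 0]},
    {"slide": [0.35, 0, 0], "rotation": [0, -0.3, 0]},
    {"slide": [0.35, 0, 0], "rotation": [0, -0.3, 0]}
  ]
}}

```text
time: 28.03
tool_pos: [0.5655, -0.0086, 0.1802]
tool_rot: [-0.154, 0.748, 0.618, 0.185]
contact_force: [-0.1, -3.7, 5.4]
gripper_width: 0.293
```

```bash
python3 look.py l2
```

```text
t 28.08 p [ 0.5655 -0.0085  0.1802] q [-0.381 -0.04   1.848  0.48   1.449 -0.278] F [-0.33 -4.7   7.11] w 0.298
slide [-5.2 -0.  -0.3] rot [-0.2   6.19  0.23]
```

View pics/l2.png

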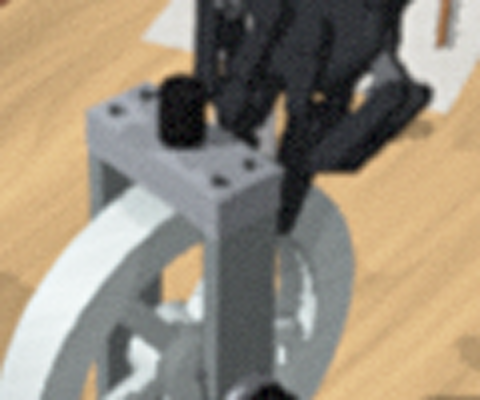

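The knob has dropped about 12 mm and is seated. I'll release and retreat.

{"api": "jog_arm", "payload": {
  "increments": [
    {"slide": [0, 0, 0], "rotation": [0, 0, 0]},
    {"slide": [0, 0, 0], "rotation": [0, 0, 0]},
    {"slide": [0, 0, 0], "rotation": [0, 0, 0]}
  ],
  "fingers": 0.45
}}

```text
time: 28.33
tool_pos: [0.5644, -0.0074, 0.1784]
tool_rot: [-0.155, 0.748, 0.618, 0.185]
contact_force: [0.1, 0.1, 0.1]
gripper_width: 0.453
```

{"api": "jog_arm", "payload": {
  "increments": [
    {"slide": [0, 0, -8], "rotation": [0, 0, 0]},
    {"slide": [0, 0, -15], "rotation": [0, 0, 0]},
    {"slide": [0, 0, -20], "rotation": [0, 0, 0]},
    {"slide": [0, 0, -20], "rotation": [0, 0, 0]},
    {"slide": [-10, 0, -20], "rotation": [0, 0, 0]},
    {"slide": [-15, 0, -20], "rotation": [0, 0, 0]},
    {"slide": [-15, 0, -15], "rotation": [0, 0, 0]},
    {"slide": [-10, 0, -5], "rotation": [0, 0, 0]},
    {"slide": [0, 0, 0], "rotation": [0, 0, 0]},
    {"slide": [0, 0, 0], "rotation": [0, 0, 0]}
  ]
}}

```text
time: 29.17
tool_pos: [0.5459, -0.1081, 0.2641]
tool_rot: [-0.155, 0.749, 0.618, 0.185]
contact_force: [0.1, -0.8, -0.6]
gripper_width: 0.45
```

```bash
python3 - <<'E'
from h import *
S=grab('side','s20.png');T=grab('top','t20.png');to(C)
a=cv2.resize(S['frame'][180:280,260:380],None,fx=4,fy=4,interpolation=2)
b=cv2.convertScaleAbs(cv2.resize(T['frame'][235:285,260:380],None,fx=4,fy=4,interpolation=2),alpha=1.6)
cv2.imwrite('pics/c20.png',np.vstack([a,b]))
print(proj(S,G),proj(S,G+[0,0,.028]))
E
```

```text
t 29.27 p [ 0.5458 -0.1072  0.2639] q [-0.554 -0.071  1.735  0.454  1.658 -0.366] F [ 0.04 -0.04 -0.14] w 0.448
slide [ 51.8   1.5 190.4] [305.92951183 214.63243703] [305.88912593 201.3398643 ]
```

View pics/c20.png

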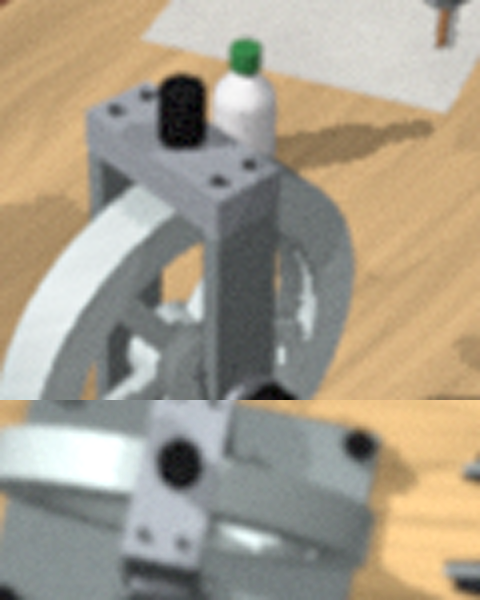

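View pics/s20.png

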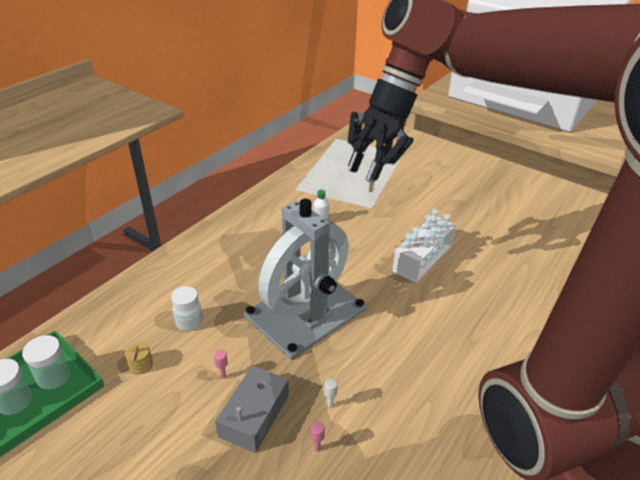

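View pics/t20.png

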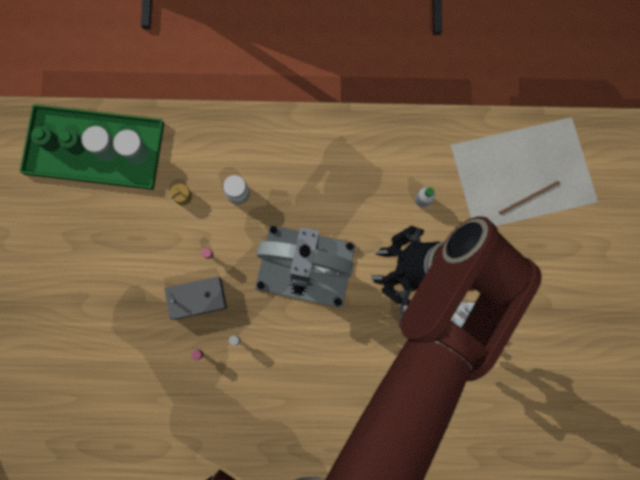

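```bash
python3 -c "
from h import *
print(manip.job_done(), state()['time'])"
```

```text
the job is handed in; nothing more can be done
the job is handed in; nothing more can be done
```

The flywheel is locked: the pin is fully home in the notch, and I handed the job in at about 29 s of the 64 s allowed.

- **Pin:** I took the black-knobbed pin from the accessory block and stood it in the bridge's guide hole. It rested on the rim with its shank showing.
- **Wheel:** I turned it about 166° in four pinched strokes on its right side, always stopped before letting go. The last few degrees went in 0.3–0.5° steps.
- **Catch:** I saw the pin drop in the side camera rather than feel it. The knob sank about 5.5 px, roughly 12 mm, and I stopped there. Every force reading I took during the job was under about 10 N.

**Last checks:** After letting go and backing off, the knob stands upright and flush on the bridge with no shank visible. The readings show no force on the gripper. The dropper, jar, masses, block and look-alike pins are where they started. The rack looks unmoved in the side view, but the arm partly hides it from above.

None of the checks failed. The two cameras disagreed by about 2 mm on the stand's position, and I corrected for that at the first pinch.

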